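# Load the dosing magazine in reverse order

### The job

Move the four dosing cartridges one by one from the white warming rack to the aluminium magazine, one upright in each pocket, in reverse order: the cartridge nearest the black end block of the white rack goes into the magazine's pocket farthest from its black end block, the next one into the next pocket, and so on until the cartridge farthest from the white rack's block stands right next to the magazine's block. Never tip a cartridge over, and leave all four standing on the pocket floors, let go and still.

Things in the scene. Friction and masses are not known exactly. Their poses are not given: they have to be found in the camera images.
- warm_rack: White warming rack with the cartridges at the start. Base 64 x 232 mm, 8 mm thick, fixed; any yaw. Origin under the middle of the row at table height; own y runs along the row to the end with the black block (18 mm thick, top 38 mm up). Pocket centres at own x 0, y +78 (by the block), +26, -26, -78 mm. Its pockets are the four coloured cups, in varying order.
- magazine: Aluminium magazine, four empty grey square pockets. Base 64 x 232 mm, 8 mm thick, fixed; any yaw. Origin under the middle of the row at table height; own y runs along the row to the end with the black block (18 mm thick, top 38 mm up). Pocket centres at own x 0, y +78 (by the block), +26, -26, -78 mm. Pockets 42 x 42 mm inside, floor 11 mm and rim 26 mm above the table.
- cart_red: Loose upright dosing cartridge, red foot, band, shoulder and nozzle cap, 96 mm tall, 45 g. Barrel (white, top 12 mm red) 22 mm in diameter from 5 to 80 mm up: grip about 60 mm up. Foot 28 mm in diameter, 5 mm thick; nozzle cap 12 mm in diameter. Origin at the centre of its underside, z up; yaw means nothing. Starts in the red cup, up to 4 mm off its centre.
- cart_blue: Loose upright dosing cartridge, blue foot, band, shoulder and nozzle cap, 96 mm tall, 45 g. Barrel (white, top 12 mm blue) 22 mm in diameter from 5 to 80 mm up: grip about 60 mm up. Foot 28 mm in diameter, 5 mm thick; nozzle cap 12 mm in diameter. Origin at the centre of its underside, z up; yaw means nothing. Starts in the blue cup, up to 4 mm off its centre.
- cart_green: Loose upright dosing cartridge, green foot, band, shoulder and nozzle cap, 96 mm tall, 45 g. Barrel (white, top 12 mm green) 22 mm in diameter from 5 to 80 mm up: grip about 60 mm up. Foot 28 mm in diameter, 5 mm thick; nozzle cap 12 mm in diameter. Origin at the centre of its underside, z up; yaw means nothing. Starts in the green cup, up to 4 mm off its centre.
- cart_yellow: Loose upright dosing cartridge, yellow foot, band, shoulder and nozzle cap, 96 mm tall, 45 g. Barrel (white, top 12 mm yellow) 22 mm in diameter from 5 to 80 mm up: grip about 60 mm up. Foot 28 mm in diameter, 5 mm thick; nozzle cap 12 mm in diameter. Origin at the centre of its underside, z up; yaw means nothing. Starts in the yellow cup, up to 4 mm off its centre.
- cup_red: Red square cup, 48 by 48 mm outside, 42 by 42 mm inside, 18 mm high, floor 3 mm thick, fixed on the white warming rack in one of its four pockets; the red cartridge starts in it. Origin at the centre of its underside, 8 mm above the table.
- cup_blue: Blue square cup, 48 by 48 mm outside, 42 by 42 mm inside, 18 mm high, floor 3 mm thick, fixed on the white warming rack in one of its four pockets; the blue cartridge starts in it. Origin at the centre of its underside, 8 mm above the table.
- cup_green: Green square cup, 48 by 48 mm outside, 42 by 42 mm inside, 18 mm high, floor 3 mm thick, fixed on the white warming rack in one of its four pockets; the green cartridge starts in it. Origin at the centre of its underside, 8 mm above the table.
- cup_yellow: Yellow square cup, 48 by 48 mm outside, 42 by 42 mm inside, 18 mm high, floor 3 mm thick, fixed on the white warming rack in one of its four pockets; the yellow cartridge starts in it. Origin at the centre of its underside, 8 mm above the table.

How it is judged:
At the end, for the whole second after the job is handed in: Each cartridge stands upright (within 0.1 rad), at rest (under 20 mm/s), on the floor (within 4 mm) of the magazine pocket whose own y is minus that of its coloured cup on the warming rack (+78 to -78, +26 to -26 and so on), within 10 mm of the pocket's centre along x and y (x of cart_red in the frame of magazine between -0.01 and 0.01 m and z of cart_red in the frame of magazine between 0.007 and 0.015 m and angle between each of cart_red, cart_blue, cart_green, cart_yellow's own z axis and vertical below 0.1 rad and linear speed of each of cart_red, cart_blue, cart_green, cart_yellow below 0.02 m/s and ((y of cup_red in the frame of warm_rack between 0.068 and 0.088 m and y of cart_red in the frame of magazine between -0.088 and -0.068 m) or (y of cup_red in the frame of warm_rack between 0.016 and 0.036 m and y of cart_red in the frame of magazine between -0.036 and -0.016 m) or (y of cup_red in the frame of warm_rack between -0.036 and -0.016 m and y of cart_red in the frame of magazine between 0.016 and 0.036 m) or (y of cup_red in the frame of warm_rack between -0.088 and -0.068 m and y of cart_red in the frame of magazine between 0.068 and 0.088 m)) and x of cart_blue in the frame of magazine between -0.01 and 0.01 m and z of cart_blue in the frame of magazine between 0.007 and 0.015 m and ((y of cup_blue in the frame of warm_rack between 0.068 and 0.088 m and y of cart_blue in the frame of magazine between -0.088 and -0.068 m) or (y of cup_blue in the frame of warm_rack between 0.016 and 0.036 m and y of cart_blue in the frame of magazine between -0.036 and -0.016 m) or (y of cup_blue in the frame of warm_rack between -0.036 and -0.016 m and y of cart_blue in the frame of magazine between 0.016 and 0.036 m) or (y of cup_blue in the frame of warm_rack between -0.088 and -0.068 m and y of cart_blue in the frame of magazine between 0.068 and 0.088 m)) and x of cart_green in the frame of magazine between -0.01 and 0.01 m and z of cart_green in the frame of magazine between 0.007 and 0.015 m and ((y of cup_green in the frame of warm_rack between 0.068 and 0.088 m and y of cart_green in the frame of magazine between -0.088 and -0.068 m) or (y of cup_green in the frame of warm_rack between 0.016 and 0.036 m and y of cart_green in the frame of magazine between -0.036 and -0.016 m) or (y of cup_green in the frame of warm_rack between -0.036 and -0.016 m and y of cart_green in the frame of magazine between 0.016 and 0.036 m) or (y of cup_green in the frame of warm_rack between -0.088 and -0.068 m and y of cart_green in the frame of magazine between 0.068 and 0.088 m)) and x of cart_yellow in the frame of magazine between -0.01 and 0.01 m and z of cart_yellow in the frame of magazine between 0.007 and 0.015 m and ((y of cup_yellow in the frame of warm_rack between 0.068 and 0.088 m and y of cart_yellow in the frame of magazine between -0.088 and -0.068 m) or (y of cup_yellow in the frame of warm_rack between 0.016 and 0.036 m and y of cart_yellow in the frame of magazine between -0.036 and -0.016 m) or (y of cup_yellow in the frame of warm_rack between -0.036 and -0.016 m and y of cart_yellow in the frame of magazine between 0.016 and 0.036 m) or (y of cup_yellow in the frame of warm_rack between -0.088 and -0.068 m and y of cart_yellow in the frame of magazine between 0.068 and 0.088 m))); the robot touches nothing.
It fails at once if a cartridge is tipped over (leans more than 1 rad) (angle between any of cart_red, cart_blue, cart_green, cart_yellow's own z axis and vertical above 1 rad).
It also fails if it takes over 96 s, if anything falls off the work surface, if the arm or the gripper's body presses on something with over 40 N, if the wrist force passes 120 N, or if a joint passes its speed limit or range.

### The arm

A 7-joint arm with a two-finger parallel gripper is mounted at the origin on the work surface. World frame = base frame: x ahead of the robot, y to its left, z up, the work surface at z = 0. Lengths are in m, angles in rad, forces in N, time in s.
With the tool pointing down it reaches from about 0.4 to 0.85 m from the base axis. Payload 10.4 kg.
Tool frame: the origin (TCP) lies between the finger pads; the fingertips stand 11 mm ahead of it and the grasp point (between the pads) lies 8 mm behind it (r.tcp_to_tips is the distance from the TCP to the fingertips, in m); z points along the fingers, y is the line along which they close (so a half turn about z gives the same grasp; the last joint's range is limited). The gripper opens to 87 mm and grips with 3 to 60 N. Pads are 19 mm wide; open, the fingers measure 117 mm over their backs; the gripper's body (75 mm by 190 mm) begins 51 mm behind the grasp point.
Start: joints at [1.249, 0.332, -0.065, 1.46, 0.022, 1.35, -0.088], TCP at [0.184, -0.597, 0.234] pointing down, gripper open.
Joint ranges: [-2.6, 2.6], [-0.5, 2.12], [-1.47, 1.34], [0.16, 2.42], [-1.27, 4.41], [0.06, 2.06], [-2.6, 2.6]. Speed limits (rad/s): [2.22, 2.22, 2.79, 2.79, 3.14, 3.14, 3.14].

### API

Orientations are given as a unit quaternion [x, y, z, w].
In Python, from bench import r gives the robot as it stands. The module is installed in compiled form; this text tells all that it offers.
- The arm moves only by the shell command python3 -m crank 'ROWS' [FORCE]. ROWS is JSON, a list of rows, each an object of numbers: "claw": the closure, from -1 (fully open) to 1 (shut); "dx", "dy", "dz": the shift along the tool's x, y, z each as a share of 3 cm, from -1 to 1; "ax", "ay", "az": the turn, a rotation vector about the tool's x, y, z each as a share of 6 degrees, from -1 to 1. A call has 1 to 8 rows; each row shifts and turns the commanded pose from where the row before left it, along the tool's axes as they then stand; what a row does not reach is not made up. A row lasts 1/12 s, in which the tool goes at most 41.7 mm and 7.16 degrees, less where a joint would pass 70% of its speed; a pose out of reach is approached as far as the arm can. A call with a number of a shift or a turn outside -1 to 1 is refused whole. A call with a gripper value outside its range is refused whole. The fingers move at their own pace and stop on an object; FORCE is the grip in N (left out, the last holds). Time passes only in rows, so rows that do not move let the fingers close. It gives the time, the measured TCP pose, the force, the opening and the grip force at its end, in the units of the state.
- r.read_state(): the state, without advancing time (a new reading comes with each control period).
- r.camera(name): name is "scene" or "top" or "wrist"; returns a dict with "color" (480x640x3 uint8, red, green, blue), "mtx" (3x3 intrinsics, pixels), "R" (3x3) and "t" (3): a world point X has camera coordinates R X + t; the wrist camera has in their place "hand_eye" (4x4, takes a point from camera to tool coordinates, whose origin is the TCP and whose axes are the flange's). Camera axes: x right, y down, z forward; pixel columns grow to the right and rows downward; lengths in m; the calibration is good to about 2 mm. The wrist camera is an equidistant fisheye: a pixel r from the principal point sees the ray r / f radians off the axis. A picture is of the moment at which its call begins: read the wrist's pose just before it. There is no depth.
- r.close_job(): hands the job in; it is judged then, once.
The state is a dict: "time": time; "joint_positions": joint angles; "joint_vel": joint speeds; "joint_torque": joint torques, N m; "ee_pos": TCP position; "eef_rot": TCP orientation; "ft_force": force on the tool from outside, world axes, zero at the start; "torque": the same for the moment, N m; "width": finger opening in m; "grip_force": force on a finger pad.
Only numpy, scipy, OpenCV 4.12 (cv2) and the standard library are available. Lean on these libraries where they do the work, as an engineer would, in place of code of your own. Each camera call takes 0.05 s, during which the arm holds its last target. There are 200 camera calls.

## Working session

There is one attempt and no reset: what is moved stays moved. The work goes in short steps, Python scripts to look and compute and a shell command to move; the robot and the scene stay as the last step left them, time stands still between calls to the robot, and variables do not carry over. Pictures are saved under pics/ and viewed, at most 16 in all, crops included, and the job is handed in when it is done.

```bash
mkdir -p pics; python3 - <<'E'
from bench import r
import cv2,numpy as np
s=r.read_state();print({k:np.round(v,3) for k,v in s.items()},r.tcp_to_tips)
for n in("top","scene"):
    c=r.camera(n);cv2.imwrite(f"pics/{n}0.png",c["color"][:,:,::-1]);print(n,c["mtx"],c["R"],c["t"])
E
```

```text
{'time': np.float64(0.0), 'joint_positions': array([ 1.249,  0.333, -0.065,  1.461,  0.022,  1.35 , -0.089]), 'joint_vel': array([ 0.001,  0.   ,  0.   ,  0.   , -0.002,  0.   ,  0.001]), 'joint_torque': array([ 0.0000e+00, -6.2326e+01,  2.5000e-02, -3.8991e+01, -6.1000e-02,
        4.0000e-02,  0.0000e+00]), 'ee_pos': array([ 0.184, -0.597,  0.233]), 'eef_rot': array([ 0.989,  0.149, -0.   , -0.001]), 'ft_force': array([-0.474, -0.065, -0.256]), 'torque': array([ 0.012,  0.026, -0.035]), 'grip_force': np.float64(0.0), 'width': np.float64(0.087)} 0.011
top [[523.03520663   0.         319.37482449]
 [  0.         523.03520663 243.59051669]
 [  0.           0.           1.        ]] [[-0.03029255 -0.99926149 -0.0236395 ]
 [-0.99051829  0.0331813  -0.1333136 ]
 [ 0.13399953  0.01937695 -0.99079194]] [0.00323828 0.51509777 0.92212239]
scene [[476.37456451   0.         316.9491842 ]
 [  0.         476.37456451 244.35647304]
 [  0.           0.           1.        ]] [[ 0.38977881  0.92058649  0.02435134]
 [ 0.54837119 -0.21077595 -0.80923577]
 [-0.73983885  0.32877653 -0.58697911]] [-0.17676127 -0.26509765  1.34298341]
```

View pics/top0.png

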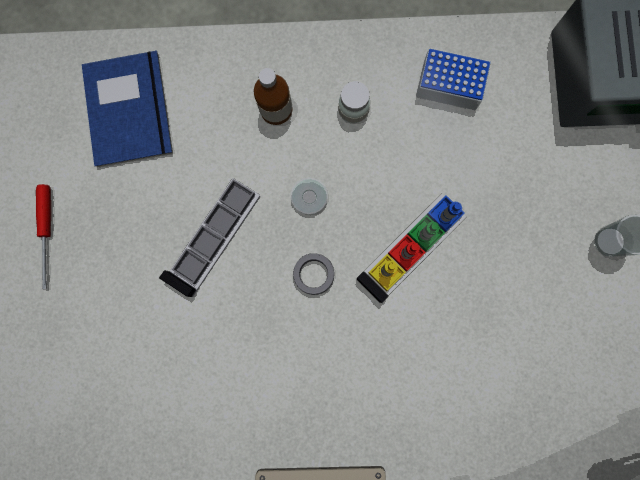

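View pics/scene0.png

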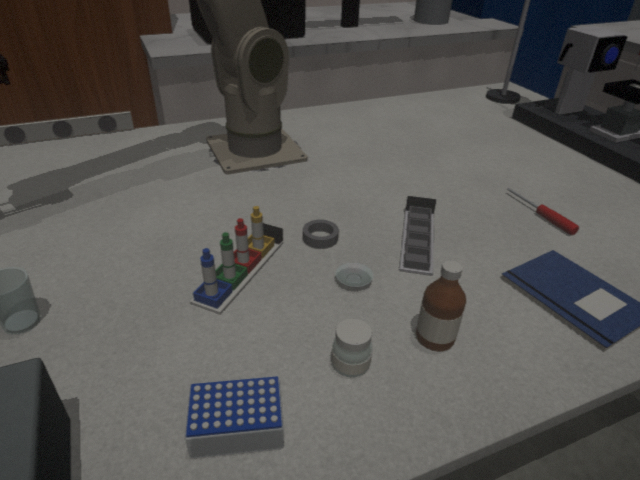

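The top view shows the warm rack with yellow (387,272) next to the block, then red (407,251), green (428,233) and blue (447,212). The magazine pockets are at (191,266) by its block, then (207,242), (222,220) and (237,195). So yellow goes to (237,195), red to (222,220), green to (207,242) and blue to (191,266).

```bash
cat > h.py <<'E'
from bench import r
import cv2,numpy as np
from scipy.spatial.transform import Rotation as Ro
def cast(c,uv,z):
    C=-c["R"].T@c["t"]; d=c["R"].T@np.linalg.inv(c["mtx"])@np.array([uv[0],uv[1],1.])
    return (C+d*(z-C[2])/d[2])
HUE={'yellow':[(20,35)],'red':[(0,8),(172,180)],'green':[(45,85)],'blue':[(100,125)]}
def cmask(img,n,s=120,v=40):
    h=cv2.cvtColor(img,cv2.COLOR_RGB2HSV);m=np.zeros(img.shape[:2],np.uint8)
    for a,b in HUE[n]: m|=cv2.inRange(h,(a,s,v),(b,255,255))
    return m
E
python3 - <<'E'
from h import *
t=r.camera("top");s=r.camera("scene")
m=np.zeros((480,640),np.uint8);g=cv2.cvtColor(t["color"],cv2.COLOR_RGB2GRAY)
roi=(slice(165,310),slice(150,265))
print([int(g[y,x]) for x,y in[(237,195),(222,220),(207,242),(191,266),(178,283),(229,208),(140,230)]])
m[roi]=cv2.inRange(g,45,125)[roi]
for c in cv2.findContours(m,cv2.RETR_EXTERNAL,cv2.CHAIN_APPROX_NONE)[0]:
    if cv2.contourArea(c)>120:
        q=cv2.minAreaRect(c);print('pocket',np.round(q[0],1),np.round(q[1],1),q[2],np.round(cast(t,q[0],.026),4))
for n in HUE:
    k=cmask(s["color"],n);k[:, :190]=0;k[:,290:]=0;k[:200]=0;k[310:]=0
    N,l,st,ce=cv2.connectedComponentsWithStats(k)
    for i in range(1,N):
        if st[i,4]>25:
            x,y,w,h,a=st[i];print(n,st[i],'cap',np.round(cast(s,(x+w/2-.5,y+1.5),.107),4))
cv2.imwrite("pics/z.png",cv2.resize(t["color"][160:310,150:480,::-1],None,fx=2.4,fy=2.4,interpolation=cv2.INTER_CUBIC))
E
```

```text
[99, 99, 100, 100, 17, 114, 161]
pocket [210.8 239.7] [ 36. 127.] 32.76388931274414 [0.5301 0.1883 0.026 ]
yellow [251 207  11  15  85] cap [ 0.4681 -0.1327  0.107 ]
yellow [249 235  25  19 116] cap [ 0.5585 -0.1515  0.107 ]
red [235 219  11  16 111] cap [ 0.4972 -0.1715  0.107 ]
red [235 249  26  22 181] cap [ 0.5889 -0.1843  0.107 ]
blue [201 256  12   7  46] cap [ 0.5835 -0.2508  0.107 ]
blue [194 280  37  21 157] cap [ 0.6451 -0.256   0.107 ]
```

View pics/z.png

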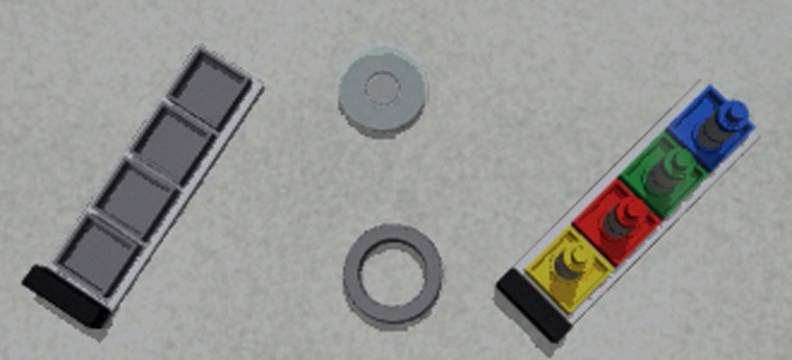

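The crop (scale 2.4, offset 150,160) shows the cap tops at yellow (574,255), red (631,208), green (679,160) and blue (737,108). The end pocket rims are centred near (212,88) and (100,256). I'll cast these points.

```bash
python3 - <<'E'
from h import *
t=r.camera("top");u=lambda p:(p[0]/2.4+150-.3,p[1]/2.4+160-.3)
P={}
for n,p in dict(yellow=(574,255),red=(631,208),green=(679,160),blue=(737,108)).items(): P[n]=cast(t,u(p),.107);print(n,P[n].round(4))
a=cast(t,u((212,88)),.026);b=cast(t,u((100,256)),.026)
print('mag far',a.round(4),'near',b.round(4),np.linalg.norm(a-b),'mag yaw of +y deg',np.degrees(np.arctan2(*(b-a)[1::-1])))
d=P['yellow']-P['blue'];print('rack +y deg',np.degrees(np.arctan2(d[1],d[0])),np.linalg.norm(d))
s=r.read_state();T=Ro.from_quat(s["eef_rot"]).as_matrix();print(T.round(3));print('tool delta to blue/units',T.T@(P['blue']-s['ee_pos'])/.03)
w=r.camera("wrist");print(w["mtx"],w["hand_eye"])
E
```

```text
yellow [ 0.4635 -0.1298  0.107 ]
red [ 0.4952 -0.1711  0.107 ]
green [ 0.5281 -0.2066  0.107 ]
blue [ 0.5638 -0.2495  0.107 ]
mag far [0.6105 0.1368 0.026 ] near [0.4816 0.2244 0.026 ] 0.1558902184993644 mag yaw of +y deg 145.7794802325031
rack +y deg 129.96107515146113 0.15624929643946125
[[ 0.956  0.294 -0.   ]
 [ 0.294 -0.956  0.001]
 [ 0.    -0.001 -1.   ]]
tool delta to blue/units [15.51232064 -7.34302819  4.21121522]
[[371.64829954   0.         322.14460463]
 [  0.         371.64829954 241.29787264]
 [  0.           0.           1.        ]] [[-3.76241749e-04 -9.54674236e-01 -2.97652419e-01  8.16135745e-02]
 [ 9.99999916e-01 -4.06954093e-04  4.12120646e-05  1.01314149e-03]
 [-1.60474966e-04 -2.97652378e-01  9.54674309e-01 -1.50398835e-01]
 [ 0.00000000e+00  0.00000000e+00  0.00000000e+00  1.00000000e+00]]
```

```bash
R='[{"dx":0.9,"dy":-0.61},{"dx":0.9,"dy":-0.61},{"dx":0.9,"dy":-0.61},{"dx":0.9,"dy":-0.61},{"dx":0.9,"dy":-0.61},{"dx":0.9,"dy":-0.61},{"dx":0.9,"dy":-0.61},{"dx":0.9,"dy":-0.61}]'; true
python3 -m crank '[{"claw":-1,"dx":0.9,"dy":-0.61},{"claw":-1,"dx":0.9,"dy":-0.61},{"claw":-1,"dx":0.9,"dy":-0.61},{"claw":-1,"dx":0.9,"dy":-0.61},{"claw":-1,"dx":0.9,"dy":-0.61},{"claw":-1,"dx":0.9,"dy":-0.61},{"claw":-1,"dx":0.9,"dy":-0.61},{"claw":-1,"dx":0.9,"dy":-0.61}]' 12
python3 -m crank '[{"claw":-1,"dx":0.9,"dy":-0.61},{"claw":-1,"dx":0.9,"dy":-0.61},{"claw":-1,"dx":0.9,"dy":-0.61},{"claw":-1,"dx":0.9,"dy":-0.61},{"claw":-1,"dx":0.9,"dy":-0.61},{"claw":-1,"dx":0.9,"dy":-0.61},{"claw":-1,"dx":0.9,"dy":-0.61},{"claw":-1,"dx":0.9,"dy":-0.61}]'
python3 -m crank '[{"claw":-1,"az":-1},{"claw":-1,"az":-1},{"claw":-1,"az":-1},{"claw":-1,"az":-1},{"claw":-1,"az":-1},{"claw":-1,"az":-1},{"claw":-1,"az":-1},{"claw":-1,"az":-1}]'
python3 -c "from bench import r;s=r.read_state();print(s['joint_positions'].round(3),s['eef_rot'].round(3))"
```

```text
[ 1.249  0.332 -0.065  1.46   0.022  1.35  -0.088] [ 0.989  0.149 -0.    -0.   ]invalid input at $[0]: expected keys claw, dx, dy, dz, ax, ay, az
invalid input at $[0]: expected keys claw, dx, dy, dz, ax, ay, az
invalid input at $[0]: expected keys claw, dx, dy, dz, ax, ay, az
```

```bash
python3 -m crank '[{"claw":-1,"dx":0.9,"dy":-0.61,"dz":0,"ax":0,"ay":0,"az":0},{"claw":-1,"dx":0.9,"dy":-0.61,"dz":0,"ax":0,"ay":0,"az":0},{"claw":-1,"dx":0.9,"dy":-0.61,"dz":0,"ax":0,"ay":0,"az":0},{"claw":-1,"dx":0.9,"dy":-0.61,"dz":0,"ax":0,"ay":0,"az":0},{"claw":-1,"dx":0.9,"dy":-0.61,"dz":0,"ax":0,"ay":0,"az":0},{"claw":-1,"dx":0.9,"dy":-0.61,"dz":0,"ax":0,"ay":0,"az":0},{"claw":-1,"dx":0.9,"dy":-0.61,"dz":0,"ax":0,"ay":0,"az":0},{"claw":-1,"dx":0.9,"dy":-0.61,"dz":0,"ax":0,"ay":0,"az":0}]' 12
python3 -m crank '[{"claw":-1,"dx":0.9,"dy":-0.61,"dz":0,"ax":0,"ay":0,"az":0},{"claw":-1,"dx":0.9,"dy":-0.61,"dz":0,"ax":0,"ay":0,"az":0},{"claw":-1,"dx":0.9,"dy":-0.61,"dz":0,"ax":0,"ay":0,"az":0},{"claw":-1,"dx":0.9,"dy":-0.61,"dz":0,"ax":0,"ay":0,"az":0},{"claw":-1,"dx":0.9,"dy":-0.61,"dz":0,"ax":0,"ay":0,"az":0},{"claw":-1,"dx":0.9,"dy":-0.61,"dz":0,"ax":0,"ay":0,"az":0},{"claw":-1,"dx":0.9,"dy":-0.61,"dz":0,"ax":0,"ay":0,"az":0},{"claw":-1,"dx":0.9,"dy":-0.61,"dz":0,"ax":0,"ay":0,"az":0}]'
python3 -m crank '[{"claw":-1,"dx":0,"dy":0,"dz":0,"ax":0,"ay":0,"az":-1},{"claw":-1,"dx":0,"dy":0,"dz":0,"ax":0,"ay":0,"az":-1},{"claw":-1,"dx":0,"dy":0,"dz":0,"ax":0,"ay":0,"az":-1},{"claw":-1,"dx":0,"dy":0,"dz":0,"ax":0,"ay":0,"az":-1},{"claw":-1,"dx":0,"dy":0,"dz":0,"ax":0,"ay":0,"az":-1},{"claw":-1,"dx":0,"dy":0,"dz":0,"ax":0,"ay":0,"az":-1},{"claw":-1,"dx":0,"dy":0,"dz":0,"ax":0,"ay":0,"az":-1},{"claw":-1,"dx":0,"dy":0,"dz":0,"ax":0,"ay":0,"az":-1}]'
python3 -c "from bench import r;s=r.read_state();print(s['joint_positions'].round(3),s['eef_rot'].round(3))"
```

```text
time: 0.97
ee_pos: [0.3481, -0.3924, 0.2337]
eef_rot: [0.989, 0.149, 0.0, 0.0]
ft_force: [1.3, -0.5, -0.2]
width: 0.0871
grip_force: 0.0
time: 1.63
ee_pos: [0.5114, -0.189, 0.2337]
eef_rot: [0.989, 0.149, 0.0, 0.0]
ft_force: [0.6, -0.3, 0.0]
width: 0.0869
grip_force: 0.0
time: 2.3
ee_pos: [0.5106, -0.1904, 0.2336]
eef_rot: [0.841, 0.54, -0.0, 0.0]
ft_force: [-0.1, -0.8, -0.1]
width: 0.0869
grip_force: 0.0
[ 0.735  0.196 -0.523  1.652  0.101  1.32  -0.233] [ 0.841  0.54  -0.     0.   ]
```

```bash
python3 -m crank '[{"claw":-1,"dx":0,"dy":0,"dz":0,"ax":0,"ay":0,"az":-1},{"claw":-1,"dx":0,"dy":0,"dz":0,"ax":0,"ay":0,"az":-1},{"claw":-1,"dx":0,"dy":0,"dz":0,"ax":0,"ay":0,"az":-1},{"claw":-1,"dx":0,"dy":0,"dz":0,"ax":0,"ay":0,"az":-1},{"claw":-1,"dx":0,"dy":0,"dz":0,"ax":0,"ay":0,"az":-1},{"claw":-1,"dx":0,"dy":0,"dz":0,"ax":0,"ay":0,"az":-1},{"claw":-1,"dx":0,"dy":0,"dz":0,"ax":0,"ay":0,"az":-1},{"claw":-1,"dx":0,"dy":0,"dz":0,"ax":0,"ay":0,"az":-1}]' >/dev/null
python3 -m crank '[{"claw":-1,"dx":0,"dy":0,"dz":0,"ax":0,"ay":0,"az":-0.92},{"claw":-1,"dx":0,"dy":0,"dz":0,"ax":0,"ay":0,"az":-0.92},{"claw":-1,"dx":0,"dy":0,"dz":0,"ax":0,"ay":0,"az":-0.92},{"claw":-1,"dx":0,"dy":0,"dz":0,"ax":0,"ay":0,"az":0},{"claw":-1,"dx":0,"dy":0,"dz":0,"ax":0,"ay":0,"az":0}]'
cat >> h.py <<'E'
def wcam():
    s=r.read_state();w=r.camera("wrist");T=np.eye(4);T[:3,:3]=Ro.from_quat(s["eef_rot"]).as_matrix();T[:3,3]=s["ee_pos"]
    return w,T@w["hand_eye"],s
def wcast(w,H,uv,z):
    K=w["mtx"];p=np.array([(uv[0]-K[0,2])/K[0,0],(uv[1]-K[1,2])/K[1,1]]);th=np.hypot(*p)
    d=H[:3,:3]@np.array([*(p/th*np.sin(th)),np.cos(th)]);return H[:3,3]+d*(z-H[2,3])/d[2]
def wproj(w,H,X):
    q=H[:3,:3].T@(np.asarray(X)-H[:3,3]);th=np.arctan2(np.hypot(q[0],q[1]),q[2]);K=w["mtx"]
    n=q[:2]/np.hypot(q[0],q[1])*th;return np.array([K[0,0]*n[0]+K[0,2],K[1,1]*n[1]+K[1,2]])
E
python3 - <<'E'
from h import *
w,H,s=wcam();print(s['joint_positions'].round(3),s['ee_pos'],H[:3,3])
for n,p in dict(yellow=(.4635,-.1298),red=(.4952,-.1711),green=(.5281,-.2066),blue=(.5638,-.2495)).items():
    print(n,wproj(w,H,(*p,.107)).round(0))
cv2.imwrite("pics/w1.png",w["color"][:,:,::-1])
E
```

```text
time: 3.38
ee_pos: [0.5106, -0.1904, 0.2335]
eef_rot: [0.427, 0.904, -0.0, -0.0]
ft_force: [0.2, 0.2, 0.7]
width: 0.0868
grip_force: 0.0
[ 0.831  0.212 -0.634  1.648  0.129  1.325  0.865] [ 0.51058384 -0.19043404  0.23353147] [ 0.45806179 -0.12814047  0.38392841]
yellow [326. 135.]
red [324. 204.]
green [327. 264.]
blue [327. 324.]
```

View pics/w1.png

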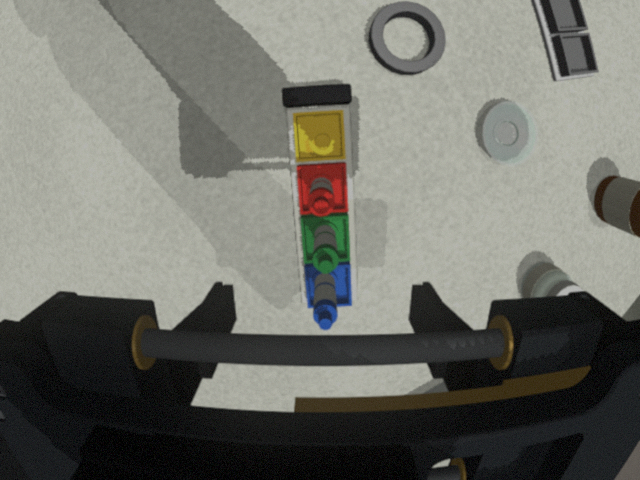

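The wrist view shows the caps at yellow (321,138), red (321,204), green (325,262) and blue (325,322), a few pixels from the predictions. I'll average the two measurements.

```bash
python3 - <<'E'
from h import *
w,H,s=wcam();T=Ro.from_quat(s["eef_rot"]).as_matrix()
top=dict(yellow=(.4635,-.1298),red=(.4952,-.1711),green=(.5281,-.2066),blue=(.5638,-.2495))
for n,p in dict(yellow=(321,138),red=(321,204),green=(325,262),blue=(325,322)).items():
    X=wcast(w,H,p,.107);A=(X[:2]+top[n])/2;print(n,X.round(4),A.round(4),'tool units',(T.T@(np.array([*A,.079])-s['ee_pos'])/.03).round(2))
# magazine corner check: rim corners of far pocket seen at right
for p in [(553,38),(586,32),(598,70),(562,77)]: print(wcast(w,H,p,.026).round(4))
E
```

```text
yellow [ 0.4618 -0.1339  0.107 ] [ 0.4627 -0.1318] tool units [2.52 0.01 5.15]
red [ 0.4936 -0.1725  0.107 ] [ 0.4944 -0.1718] tool units [ 0.82 -0.02  5.15]
green [ 0.5258 -0.2067  0.107 ] [ 0.527  -0.2067] tool units [-0.76  0.08  5.15]
blue [ 0.5607 -0.2489  0.107 ] [ 0.5623 -0.2492] tool units [-2.61  0.08  5.15]
[0.5757 0.1228 0.026 ]
[0.6025 0.1695 0.026 ]
[0.6432 0.1474 0.026 ]
[0.6119 0.0968 0.026 ]
```

```bash
python3 -m crank '[{"claw":-1,"dx":0.84,"dy":0,"dz":0,"ax":0,"ay":0,"az":0},{"claw":-1,"dx":0.84,"dy":0,"dz":0,"ax":0,"ay":0,"az":0},{"claw":-1,"dx":0.84,"dy":0,"dz":0,"ax":0,"ay":0,"az":0},{"claw":-1,"dx":0,"dy":0,"dz":0.9,"ax":0,"ay":0,"az":0},{"claw":-1,"dx":0,"dy":0,"dz":0.9,"ax":0,"ay":0,"az":0},{"claw":-1,"dx":0,"dy":0,"dz":0.9,"ax":0,"ay":0,"az":0},{"claw":-1,"dx":0,"dy":0,"dz":0.9,"ax":0,"ay":0,"az":0},{"claw":-1,"dx":0,"dy":0,"dz":0,"ax":0,"ay":0,"az":0}]'
python3 - <<'E'
from h import *
w,H,s=wcam();print(s['ee_pos'].round(4))
print(wproj(w,H,(*s['ee_pos'][:2],.107)).round(0))
cv2.imwrite("pics/w2.png",w["color"][:,:,::-1])
E
```

```text
time: 4.15
ee_pos: [0.4596, -0.1315, 0.1213]
eef_rot: [0.426, 0.905, -0.0, -0.003]
ft_force: [-1.1, 0.8, -0.2]
width: 0.0874
grip_force: 0.0
[ 0.4596 -0.1315  0.1213]
[324. 300.]
```

View pics/w2.png

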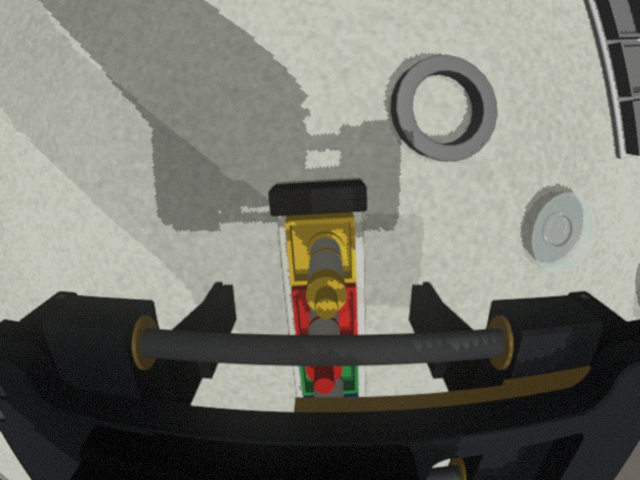

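The yellow cap at (327,298) is between the fingers and matches the TCP projection at (324,300). I'll descend, grip and lift.

```bash
python3 -m crank '[{"claw":-1,"dx":0,"dy":0,"dz":0.65,"ax":0,"ay":0,"az":0},{"claw":-1,"dx":0,"dy":0,"dz":0.65,"ax":0,"ay":0,"az":0},{"claw":-1,"dx":0,"dy":0,"dz":0.65,"ax":0,"ay":0,"az":0},{"claw":-1,"dx":0,"dy":0,"dz":0,"ax":0,"ay":0,"az":0}]'
python3 -m crank '[{"claw":1,"dx":0,"dy":0,"dz":0,"ax":0,"ay":0,"az":0},{"claw":1,"dx":0,"dy":0,"dz":0,"ax":0,"ay":0,"az":0},{"claw":1,"dx":0,"dy":0,"dz":0,"ax":0,"ay":0,"az":0},{"claw":1,"dx":0,"dy":0,"dz":0,"ax":0,"ay":0,"az":0},{"claw":1,"dx":0,"dy":0,"dz":0,"ax":0,"ay":0,"az":0},{"claw":1,"dx":0,"dy":0,"dz":0,"ax":0,"ay":0,"az":0},{"claw":1,"dx":0,"dy":0,"dz":0,"ax":0,"ay":0,"az":0},{"claw":1,"dx":0,"dy":0,"dz":0,"ax":0,"ay":0,"az":0}]' 12
python3 -m crank '[{"claw":1,"dx":0,"dy":0,"dz":-0.5,"ax":0,"ay":0,"az":0},{"claw":1,"dx":0,"dy":0,"dz":-0.7,"ax":0,"ay":0,"az":0},{"claw":1,"dx":0,"dy":0,"dz":-0.7,"ax":0,"ay":0,"az":0},{"claw":1,"dx":0,"dy":0,"dz":-0.7,"ax":0,"ay":0,"az":0},{"claw":1,"dx":0,"dy":0,"dz":-0.7,"ax":0,"ay":0,"az":0},{"claw":1,"dx":0,"dy":0,"dz":-0.7,"ax":0,"ay":0,"az":0},{"claw":1,"dx":0,"dy":0,"dz":0,"ax":0,"ay":0,"az":0}]'
```

```text
time: 4.53
ee_pos: [0.4616, -0.1321, 0.066]
eef_rot: [0.426, 0.905, -0.0, -0.001]
ft_force: [-0.8, 0.7, 0.8]
width: 0.0869
grip_force: 0.0
time: 5.2
ee_pos: [0.4624, -0.1322, 0.0672]
eef_rot: [0.425, 0.905, -0.0, 0.0]
ft_force: [0.7, -0.6, 0.2]
width: 0.0418
grip_force: 0.0
time: 5.78
ee_pos: [0.4643, -0.1324, 0.1909]
eef_rot: [0.425, 0.905, 0.0, 0.003]
ft_force: [1.0, -0.3, 1.2]
width: 0.0016
grip_force: 0.0
```

```bash
python3 -m crank '[{"claw":-1,"dx":0,"dy":0,"dz":0,"ax":0,"ay":0,"az":0},{"claw":-1,"dx":0,"dy":0,"dz":0,"ax":0,"ay":0,"az":0},{"claw":-1,"dx":0,"dy":0,"dz":0,"ax":0,"ay":0,"az":0},{"claw":-1,"dx":0,"dy":0,"dz":0,"ax":0,"ay":0,"az":0},{"claw":-1,"dx":0,"dy":0,"dz":0,"ax":0,"ay":0,"az":0},{"claw":-1,"dx":0,"dy":0,"dz":0,"ax":0,"ay":0,"az":0},{"claw":-1,"dx":0,"dy":0,"dz":0,"ax":0,"ay":0,"az":0},{"claw":-1,"dx":0,"dy":0,"dz":0,"ax":0,"ay":0,"az":0}]'
python3 - <<'E'
from h import *
w,H,s=wcam();print(s['ee_pos'].round(4),s['width'])
print(wproj(w,H,(*s['ee_pos'][:2],.107)).round(0))
cv2.imwrite("pics/w3.png",w["color"][:,:,::-1])
E
```

```text
time: 6.45
ee_pos: [0.4624, -0.1321, 0.1869]
eef_rot: [0.425, 0.905, -0.0, -0.0]
ft_force: [-0.4, -0.0, -0.5]
width: 0.0468
grip_force: 0.0
[ 0.4624 -0.1321  0.1869] 0.04677224457824683
[324. 255.]
```

View pics/w3.png

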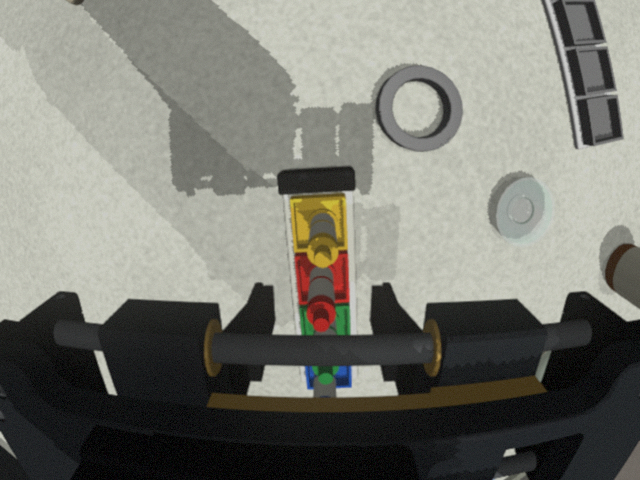

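Yellow still stands, cap at (322,252). The fingers just need longer to close, so I'll work from about a 50 mm opening.

```bash
python3 -m crank '[{"claw":-0.2,"dx":0,"dy":0,"dz":0.83,"ax":0,"ay":0,"az":0},{"claw":-0.2,"dx":0,"dy":0,"dz":0.83,"ax":0,"ay":0,"az":0},{"claw":-0.2,"dx":0,"dy":0,"dz":0.83,"ax":0,"ay":0,"az":0},{"claw":-0.2,"dx":0,"dy":0,"dz":0.83,"ax":0,"ay":0,"az":0},{"claw":-0.2,"dx":0,"dy":0,"dz":0.83,"ax":0,"ay":0,"az":0},{"claw":-0.2,"dx":0,"dy":0,"dz":0,"ax":0,"ay":0,"az":0}]'
python3 -m crank '[{"claw":1,"dx":0,"dy":0,"dz":0,"ax":0,"ay":0,"az":0},{"claw":1,"dx":0,"dy":0,"dz":0,"ax":0,"ay":0,"az":0},{"claw":1,"dx":0,"dy":0,"dz":0,"ax":0,"ay":0,"az":0},{"claw":1,"dx":0,"dy":0,"dz":0,"ax":0,"ay":0,"az":0},{"claw":1,"dx":0,"dy":0,"dz":0,"ax":0,"ay":0,"az":0},{"claw":1,"dx":0,"dy":0,"dz":0,"ax":0,"ay":0,"az":0},{"claw":1,"dx":0,"dy":0,"dz":0,"ax":0,"ay":0,"az":0},{"claw":1,"dx":0,"dy":0,"dz":0,"ax":0,"ay":0,"az":0}]' 12
```

```text
time: 7.0
ee_pos: [0.4596, -0.1315, 0.0586]
eef_rot: [0.425, 0.905, -0.0, -0.003]
ft_force: [-1.7, 0.2, -0.6]
width: 0.0525
grip_force: 0.0
time: 7.67
ee_pos: [0.4629, -0.1324, 0.0633]
eef_rot: [0.425, 0.905, -0.0, 0.001]
ft_force: [-1.5, -1.1, 6.0]
width: 0.0213
grip_force: 12.0
```

```bash
python3 -m crank '[{"claw":1,"dx":0,"dy":0,"dz":-0.5,"ax":0,"ay":0,"az":0},{"claw":1,"dx":0,"dy":0,"dz":-0.7,"ax":0,"ay":0,"az":0},{"claw":1,"dx":0,"dy":0,"dz":-0.8,"ax":0,"ay":0,"az":0},{"claw":1,"dx":0,"dy":0,"dz":-0.8,"ax":0,"ay":0,"az":0},{"claw":1,"dx":0,"dy":0,"dz":-0.7,"ax":0,"ay":0,"az":0},{"claw":1,"dx":0,"dy":0,"dz":-0.5,"ax":0,"ay":0,"az":-0.9},{"claw":1,"dx":0,"dy":0,"dz":0,"ax":0,"ay":0,"az":-0.9},{"claw":1,"dx":0,"dy":0,"dz":0,"ax":0,"ay":0,"az":-0.93}]'
python3 -m crank '[{"claw":1,"dx":0.08,"dy":0.6,"dz":0,"ax":0,"ay":0,"az":0},{"claw":1,"dx":0.08,"dy":0.9,"dz":0,"ax":0,"ay":0,"az":0},{"claw":1,"dx":0.08,"dy":0.9,"dz":0,"ax":0,"ay":0,"az":0},{"claw":1,"dx":0.08,"dy":0.9,"dz":0,"ax":0,"ay":0,"az":0},{"claw":1,"dx":0.08,"dy":0.9,"dz":0,"ax":0,"ay":0,"az":0},{"claw":1,"dx":0.08,"dy":0.9,"dz":0,"ax":0,"ay":0,"az":0},{"claw":1,"dx":0.08,"dy":0.9,"dz":0,"ax":0,"ay":0,"az":0},{"claw":1,"dx":0.08,"dy":0.9,"dz":0,"ax":0,"ay":0,"az":0}]'
python3 -m crank '[{"claw":1,"dx":0.08,"dy":0.9,"dz":0,"ax":0,"ay":0,"az":0},{"claw":1,"dx":0.08,"dy":0.9,"dz":0,"ax":0,"ay":0,"az":0},{"claw":1,"dx":0.08,"dy":0.9,"dz":0,"ax":0,"ay":0,"az":0},{"claw":1,"dx":0.09,"dy":0.59,"dz":0,"ax":0,"ay":0,"az":0},{"claw":1,"dx":0,"dy":0,"dz":0,"ax":0,"ay":0,"az":0},{"claw":1,"dx":0,"dy":0,"dz":0,"ax":0,"ay":0,"az":0},{"claw":1,"dx":0,"dy":0,"dz":0,"ax":0,"ay":0,"az":0}]'
python3 - <<'E'
from h import *
w,H,s=wcam();print(s['ee_pos'].round(4),s['width'],s['joint_positions'].round(2))
for i in range(4):
  y=-.078+i*.052;c=np.array([.546+y*-.827,.1806+y*.562]);print(i,c,wproj(w,H,(*c,.026)).round(0))
cv2.imwrite("pics/w4.png",w["color"][:,:,::-1])
E
```

```text
time: 8.33
ee_pos: [0.4629, -0.1323, 0.1836]
eef_rot: [0.29, 0.957, -0.0, 0.001]
ft_force: [0.1, -0.4, -0.1]
width: 0.0216
grip_force: 12.0
time: 9.0
ee_pos: [0.5625, 0.0514, 0.1824]
eef_rot: [0.292, 0.956, -0.0, -0.0]
ft_force: [0.3, 0.3, 0.2]
width: 0.0218
grip_force: 12.0
time: 9.58
ee_pos: [0.6087, 0.1367, 0.1823]
eef_rot: [0.292, 0.956, -0.0, -0.0]
ft_force: [0.8, -0.9, 0.2]
width: 0.0218
grip_force: 12.0
[0.6087 0.1367 0.1823] 0.0218135495010715 [ 0.3   0.48 -0.79  1.5   0.35  1.31  0.45]
0 [0.610506 0.136764] [325. 227.]
1 [0.567502 0.165988] [325. 167.]
2 [0.524498 0.195212] [325. 104.]
3 [0.481494 0.224436] [326.  42.]
```

View pics/w4.png

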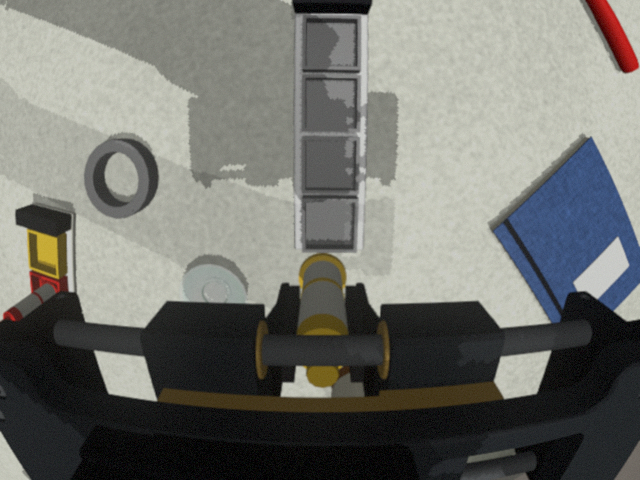

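Yellow is held upright. The pocket rims are centred near (331,222), (331,162), (331,104) and (331,43), about 6 px right of the prediction. I'll cast them.

```bash
python3 - <<'E'
from h import *
w,H,s=wcam();T=Ro.from_quat(s["eef_rot"]).as_matrix()
for p in [(331,222),(331,162),(331.5,104),(331,43)]:
    X=wcast(w,H,p,.026);print(X.round(4),'tool mm',(T.T@(X-s['ee_pos'])*1000).round(1))
t=r.camera("top");cv2.imwrite("pics/z2.png",cv2.resize(t["color"][165:305,150:270,::-1],None,fx=4,fy=4,interpolation=cv2.INTER_CUBIC))
E
```

```text
[0.6097 0.1432 0.026 ] tool mm [  3.2   6.4 156.4]
[0.5672 0.1716 0.026 ] tool mm [ 54.3   6.2 156.4]
[0.5276 0.1987 0.026 ] tool mm [102.3   6.5 156.4]
[0.4846 0.2273 0.026 ] tool mm [153.9   6.1 156.3]
```

View pics/z2.png

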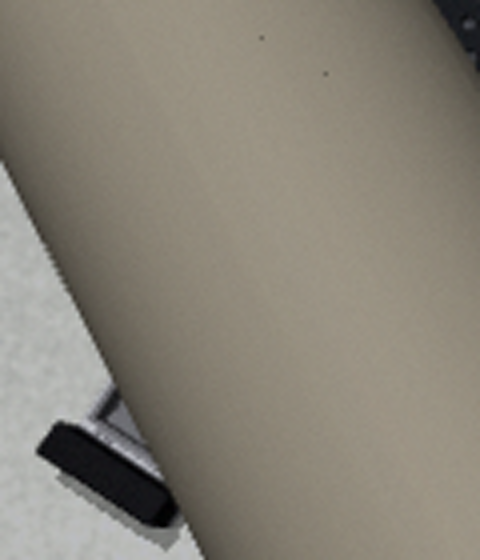

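The arm hides the magazine in the top view. I'll shift partway to the wrist estimate, lower to just above the rim and look again.

```bash
python3 -m crank '[{"claw":1,"dx":0.07,"dy":0.16,"dz":0.5,"ax":0,"ay":0,"az":0},{"claw":1,"dx":0,"dy":0,"dz":0.8,"ax":0,"ay":0,"az":0},{"claw":1,"dx":0,"dy":0,"dz":0.8,"ax":0,"ay":0,"az":0},{"claw":1,"dx":0,"dy":0,"dz":0.7,"ax":0,"ay":0,"az":0},{"claw":1,"dx":0,"dy":0,"dz":0.4,"ax":0,"ay":0,"az":0},{"claw":1,"dx":0,"dy":0,"dz":0,"ax":0,"ay":0,"az":0},{"claw":1,"dx":0,"dy":0,"dz":0,"ax":0,"ay":0,"az":0}]'
python3 - <<'E'
from h import *
w,H,s=wcam();print(s['ee_pos'].round(4),wproj(w,H,(*s['ee_pos'][:2],s['ee_pos'][2]-.052)))
cv2.imwrite("pics/w5.png",cv2.resize(w["color"][120:420,180:480,::-1],None,fx=2,fy=2))
E
```

```text
time: 10.32
ee_pos: [0.6097, 0.1428, 0.0864]
eef_rot: [0.292, 0.956, -0.0, -0.0]
ft_force: [0.1, -0.8, -0.5]
width: 0.0217
grip_force: 12.0
[0.6097 0.1428 0.0864] [324.06633851 271.55617503]
```

View pics/w5.png

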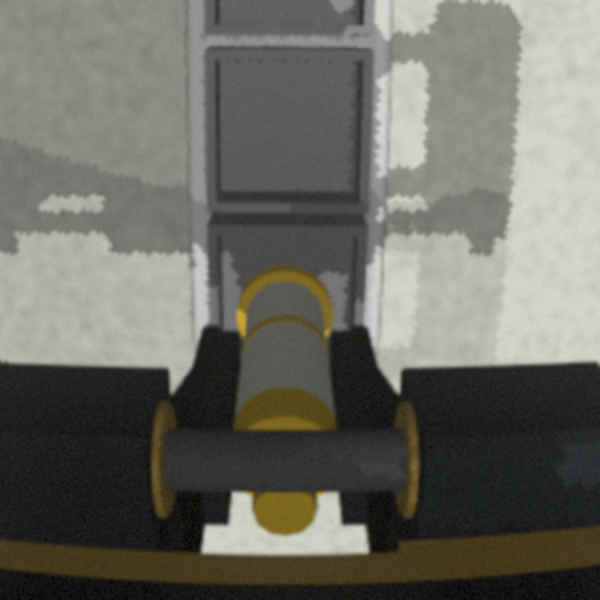

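```bash
python3 - <<'E'
from h import *
w,H,s=wcam();T=Ro.from_quat(s["eef_rot"]).as_matrix()
# foot edge (crop 285,267), foot sides mid; pocket near-inner-edge (crop 289,222), sides
f=lambda x,y:(180+x/2,120+y/2)
for n,p,z in [('foot far edge',f(285,267),.036),('cap',f(285,512),s['ee_pos'][2]+.044),('rim inner edge',f(290,222),.026),('rim inner edge next',f(290,48),.026),('rim next near edge',f(290,204),.026),('left',f(214,240),.026),('right',f(366,240),.026)]:
    X=wcast(w,H,p,z);print(n,(T.T@(X-s['ee_pos'])*1000).round(1))
E
```

```text
foot far edge [11.4 -0.9 51.4]
cap [ -1.7  -1.  -44. ]
rim inner edge [22.   0.6 61.4]
rim inner edge next [73.1  0.5 61.4]
rim next near edge [27.5  0.6 61.4]
left [ 16.5 -22.1  61.4]
right [16.4 23.4 61.5]
```

Relative to the held cartridge, the pocket centre is about 2.5 mm away in tool x and 1.5 mm in tool y. I'll correct and place.

```bash
python3 -m crank '[{"claw":1,"dx":0.09,"dy":0.05,"dz":0,"ax":0,"ay":0,"az":0},{"claw":1,"dx":0,"dy":0,"dz":0.25,"ax":0,"ay":0,"az":0},{"claw":1,"dx":0,"dy":0,"dz":0.25,"ax":0,"ay":0,"az":0},{"claw":1,"dx":0,"dy":0,"dz":0.25,"ax":0,"ay":0,"az":0},{"claw":1,"dx":0,"dy":0,"dz":0,"ax":0,"ay":0,"az":0},{"claw":1,"dx":0,"dy":0,"dz":0,"ax":0,"ay":0,"az":0}]'
python3 -m crank '[{"claw":-0.2,"dx":0,"dy":0,"dz":0,"ax":0,"ay":0,"az":0},{"claw":-0.2,"dx":0,"dy":0,"dz":0,"ax":0,"ay":0,"az":0},{"claw":-0.2,"dx":0,"dy":0,"dz":0,"ax":0,"ay":0,"az":0},{"claw":-0.2,"dx":0,"dy":0,"dz":0,"ax":0,"ay":0,"az":0},{"claw":-0.2,"dx":0,"dy":0,"dz":0,"ax":0,"ay":0,"az":0},{"claw":-0.2,"dx":0,"dy":0,"dz":0,"ax":0,"ay":0,"az":0},{"claw":-0.2,"dx":0,"dy":0,"dz":0,"ax":0,"ay":0,"az":0},{"claw":-0.2,"dx":0,"dy":0,"dz":0,"ax":0,"ay":0,"az":0}]'
```

```text
time: 10.92
ee_pos: [0.6081, 0.1455, 0.0634]
eef_rot: [0.292, 0.956, -0.0, -0.0]
ft_force: [0.2, 0.6, -1.4]
width: 0.0218
grip_force: 12.0
time: 11.58
ee_pos: [0.6085, 0.1456, 0.0641]
eef_rot: [0.292, 0.956, -0.0, 0.0]
ft_force: [0.0, 0.1, 0.0]
width: 0.0517
grip_force: 0.0
```

Yellow is placed. Next is red.

```bash
python3 -m crank '[{"claw":-0.2,"dx":0,"dy":0,"dz":-0.8,"ax":0,"ay":0,"az":0},{"claw":-0.2,"dx":0,"dy":0,"dz":-0.8,"ax":0,"ay":0,"az":0},{"claw":-0.2,"dx":0,"dy":0,"dz":-0.8,"ax":0,"ay":0,"az":0},{"claw":-0.2,"dx":0,"dy":0,"dz":-0.8,"ax":0,"ay":0,"az":0},{"claw":-0.2,"dx":0,"dy":0,"dz":-0.8,"ax":0,"ay":0,"az":0},{"claw":-0.2,"dx":-0.214,"dy":-0.6,"dz":0,"ax":0,"ay":0,"az":0},{"claw":-0.2,"dx":-0.214,"dy":-0.87,"dz":0,"ax":0,"ay":0,"az":0},{"claw":-0.2,"dx":-0.214,"dy":-0.87,"dz":0,"ax":0,"ay":0,"az":0}]'
python3 -m crank '[{"claw":-0.2,"dx":-0.214,"dy":-0.87,"dz":0,"ax":0,"ay":0,"az":0},{"claw":-0.2,"dx":-0.214,"dy":-0.87,"dz":0,"ax":0,"ay":0,"az":0},{"claw":-0.2,"dx":-0.214,"dy":-0.87,"dz":0,"ax":0,"ay":0,"az":0},{"claw":-0.2,"dx":-0.214,"dy":-0.87,"dz":0,"ax":0,"ay":0,"az":0},{"claw":-0.2,"dx":-0.214,"dy":-0.87,"dz":0,"ax":0,"ay":0,"az":0},{"claw":-0.2,"dx":-0.214,"dy":-0.87,"dz":0,"ax":0,"ay":0,"az":0},{"claw":-0.2,"dx":-0.214,"dy":-0.87,"dz":0,"ax":0,"ay":0,"az":0},{"claw":-0.2,"dx":-0.214,"dy":-0.87,"dz":0,"ax":0,"ay":0,"az":0}]'
python3 -m crank '[{"claw":-0.2,"dx":-0.214,"dy":-0.87,"dz":0,"ax":0,"ay":0,"az":0},{"claw":-0.2,"dx":-0.21,"dy":-0.74,"dz":0,"ax":0,"ay":0,"az":0},{"claw":-0.2,"dx":0,"dy":0,"dz":0,"ax":0,"ay":0,"az":0.92},{"claw":-0.2,"dx":0,"dy":0,"dz":0,"ax":0,"ay":0,"az":0.92},{"claw":-0.2,"dx":0,"dy":0,"dz":0,"ax":0,"ay":0,"az":0.92},{"claw":-0.2,"dx":0,"dy":0,"dz":0,"ax":0,"ay":0,"az":0},{"claw":-0.2,"dx":0,"dy":0,"dz":0,"ax":0,"ay":0,"az":0}]'
cat > look.py <<'E'
# cap top of a cartridge by colour in the wrist image -> offset from the TCP in tool mm
from h import *
import sys
w,H,s=wcam();T=Ro.from_quat(s["eef_rot"]).as_matrix();n=sys.argv[1]
print('ee',s['ee_pos'].round(4),'width',round(float(s['width']),4),'expect',wproj(w,H,(*s['ee_pos'][:2],.107)).round(0))
if len(sys.argv)>2: cv2.imwrite(sys.argv[2],w["color"][:,:,::-1])
k=cmask(w["color"],n,110,40);N,l,st,ce=cv2.connectedComponentsWithStats(k)
for i in range(1,N):
    x,y,a,b,A=st[i]
    if A>40:
        # lowest part of blob: cap disc
        col=np.where((l[y+b-7:y+b-1]==i).any(0))[0];u=col.mean();v=y+b-1-(col[-1]-col[0]+1)/2*.9
        X=wcast(w,H,(u,v),.107);print(st[i],(u,v),X.round(4),'tool mm',(T.T@(X-s['ee_pos'])*1000).round(1))
E
python3 look.py red pics/w6.png
```

```text
time: 12.25
ee_pos: [0.585, 0.0766, 0.1844]
eef_rot: [0.291, 0.957, 0.0, 0.0]
ft_force: [0.8, -0.4, -0.3]
width: 0.0526
grip_force: 0.0
time: 12.92
ee_pos: [0.5107, -0.1264, 0.1842]
eef_rot: [0.292, 0.956, -0.0, 0.0]
ft_force: [0.5, -1.1, 0.5]
width: 0.052
grip_force: 0.0
time: 13.5
ee_pos: [0.4949, -0.1723, 0.1841]
eef_rot: [0.425, 0.905, -0.0, 0.0]
ft_force: [-0.3, -0.2, -0.8]
width: 0.0521
grip_force: 0.0
ee [ 0.4949 -0.1723  0.1841] width 0.0521 expect [324. 257.]
[ 294  194   58   73 2965] (np.float64(321.5), np.float64(255.2)) [ 0.4932 -0.1725  0.107 ] tool mm [ 1.  -1.3 77.1]
```

View pics/w6.png

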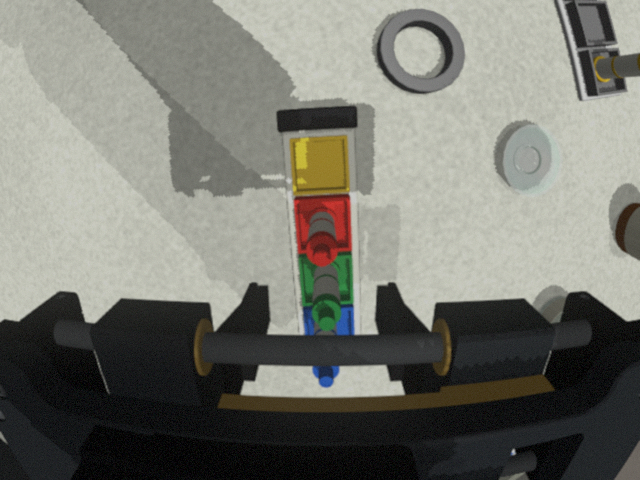

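Red's cap at (321,254) is under the TCP, and yellow stands in the far pocket at (603,68). I'll grip red.

```bash
python3 -m crank '[{"claw":-0.2,"dx":0,"dy":0,"dz":0.8,"ax":0,"ay":0,"az":0},{"claw":-0.2,"dx":0,"dy":0,"dz":0.85,"ax":0,"ay":0,"az":0},{"claw":-0.2,"dx":0,"dy":0,"dz":0.85,"ax":0,"ay":0,"az":0},{"claw":-0.2,"dx":0,"dy":0,"dz":0.85,"ax":0,"ay":0,"az":0},{"claw":-0.2,"dx":0,"dy":0,"dz":0.68,"ax":0,"ay":0,"az":0},{"claw":-0.2,"dx":0,"dy":0,"dz":0,"ax":0,"ay":0,"az":0}]'
python3 -m crank '[{"claw":1,"dx":0,"dy":0,"dz":0,"ax":0,"ay":0,"az":0},{"claw":1,"dx":0,"dy":0,"dz":0,"ax":0,"ay":0,"az":0},{"claw":1,"dx":0,"dy":0,"dz":0,"ax":0,"ay":0,"az":0},{"claw":1,"dx":0,"dy":0,"dz":0,"ax":0,"ay":0,"az":0},{"claw":1,"dx":0,"dy":0,"dz":0,"ax":0,"ay":0,"az":0},{"claw":1,"dx":0,"dy":0,"dz":0,"ax":0,"ay":0,"az":0},{"claw":1,"dx":0,"dy":0,"dz":0,"ax":0,"ay":0,"az":0},{"claw":1,"dx":0,"dy":0,"dz":0,"ax":0,"ay":0,"az":0}]' 12
python3 -m crank '[{"claw":1,"dx":0,"dy":0,"dz":-0.5,"ax":0,"ay":0,"az":0},{"claw":1,"dx":0,"dy":0,"dz":-0.7,"ax":0,"ay":0,"az":0},{"claw":1,"dx":0,"dy":0,"dz":-0.8,"ax":0,"ay":0,"az":0},{"claw":1,"dx":0,"dy":0,"dz":-0.8,"ax":0,"ay":0,"az":0},{"claw":1,"dx":0,"dy":0,"dz":-0.7,"ax":0,"ay":0,"az":0},{"claw":1,"dx":0,"dy":0,"dz":-0.5,"ax":0,"ay":0,"az":-0.92},{"claw":1,"dx":0,"dy":0,"dz":0,"ax":0,"ay":0,"az":-0.92},{"claw":1,"dx":0,"dy":0,"dz":0,"ax":0,"ay":0,"az":-0.92}]'
cat > held.py <<'E'
# cap of the held cartridge: offset from TCP in tool mm (cap top 44 mm above the TCP)
from h import *
import sys
w,H,s=wcam();T=Ro.from_quat(s["eef_rot"]).as_matrix();n=sys.argv[1];tgt=np.array(eval(sys.argv[2]))
k=cmask(w["color"],n,110,40)[320:420,280:370];ys,xs=np.where(k)
low=ys>=ys.max()-12;u=280+xs[low].mean();v=320+ys.max()-12
X=wcast(w,H,(u,v),s['ee_pos'][2]+.044);o=(T.T@(X-s['ee_pos'])*1000);print('ee',s['ee_pos'].round(4),s['width'],'cap px',u,v,'off',o.round(1))
d=T.T@np.array([*(tgt-s['ee_pos'][:2]),0]);print('tool units TCP to target',(d/.03).round(2))
E
python3 held.py red "(.5669,.1735)"
```

```text
time: 14.05
ee_pos: [0.4924, -0.1716, 0.0595]
eef_rot: [0.425, 0.905, 0.0, -0.003]
ft_force: [-1.2, -0.5, -0.0]
width: 0.0517
grip_force: 0.0
time: 14.72
ee_pos: [0.4953, -0.1727, 0.0638]
eef_rot: [0.427, 0.904, -0.0, 0.001]
ft_force: [-0.9, 0.4, 6.5]
width: 0.0215
grip_force: 12.0
time: 15.38
ee_pos: [0.4953, -0.1725, 0.1842]
eef_rot: [0.29, 0.957, -0.0, 0.001]
ft_force: [-0.2, -0.0, 0.1]
width: 0.0214
grip_force: 12.0
ee [ 0.4953 -0.1725  0.1842] 0.021392538274194163 cap px 322.4246153846154 369 off [  1.5  -1.  -44. ]
tool units TCP to target [ 4.410e+00  1.092e+01 -1.000e-02]
```

```bash
python3 -m crank '[{"claw":1,"dx":0.313,"dy":0.78,"dz":0,"ax":0,"ay":0,"az":0},{"claw":1,"dx":0.313,"dy":0.78,"dz":0,"ax":0,"ay":0,"az":0},{"claw":1,"dx":0.313,"dy":0.78,"dz":0,"ax":0,"ay":0,"az":0},{"claw":1,"dx":0.313,"dy":0.78,"dz":0,"ax":0,"ay":0,"az":0},{"claw":1,"dx":0.313,"dy":0.78,"dz":0,"ax":0,"ay":0,"az":0},{"claw":1,"dx":0.313,"dy":0.78,"dz":0,"ax":0,"ay":0,"az":0},{"claw":1,"dx":0.313,"dy":0.78,"dz":0,"ax":0,"ay":0,"az":0},{"claw":1,"dx":0.313,"dy":0.78,"dz":0,"ax":0,"ay":0,"az":0}]'
python3 -m crank '[{"claw":1,"dx":0.313,"dy":0.78,"dz":0,"ax":0,"ay":0,"az":0},{"claw":1,"dx":0.313,"dy":0.78,"dz":0,"ax":0,"ay":0,"az":0},{"claw":1,"dx":0.313,"dy":0.78,"dz":0,"ax":0,"ay":0,"az":0},{"claw":1,"dx":0.313,"dy":0.78,"dz":0,"ax":0,"ay":0,"az":0},{"claw":1,"dx":0.313,"dy":0.78,"dz":0,"ax":0,"ay":0,"az":0},{"claw":1,"dx":0.313,"dy":0.78,"dz":0,"ax":0,"ay":0,"az":0},{"claw":1,"dx":0,"dy":0,"dz":0,"ax":0,"ay":0,"az":0},{"claw":1,"dx":0,"dy":0,"dz":0,"ax":0,"ay":0,"az":0}]'
python3 -m crank '[{"claw":1,"dx":0,"dy":0,"dz":0.6,"ax":0,"ay":0,"az":0},{"claw":1,"dx":0,"dy":0,"dz":0.8,"ax":0,"ay":0,"az":0},{"claw":1,"dx":0,"dy":0,"dz":0.8,"ax":0,"ay":0,"az":0},{"claw":1,"dx":0,"dy":0,"dz":0.6,"ax":0,"ay":0,"az":0},{"claw":1,"dx":0,"dy":0,"dz":0.4,"ax":0,"ay":0,"az":0},{"claw":1,"dx":0,"dy":0,"dz":0,"ax":0,"ay":0,"az":0},{"claw":1,"dx":0,"dy":0,"dz":0,"ax":0,"ay":0,"az":0}]'
python3 held.py red "(.5669,.1735)"
python3 - <<'E'
from h import *
w,H,s=wcam();cv2.imwrite("pics/w7.png",cv2.resize(w["color"][120:420,180:480,::-1],None,fx=2,fy=2))
E
```

```text
time: 16.1
ee_pos: [0.537, 0.0259, 0.1829]
eef_rot: [0.293, 0.956, -0.0, -0.0]
ft_force: [-0.3, -0.5, -0.5]
width: 0.0214
grip_force: 12.0
time: 16.77
ee_pos: [0.5681, 0.1745, 0.1826]
eef_rot: [0.291, 0.957, 0.0, -0.001]
ft_force: [-0.3, 0.4, -0.3]
width: 0.0215
grip_force: 12.0
time: 17.35
ee_pos: [0.5688, 0.1721, 0.0872]
eef_rot: [0.292, 0.956, -0.0, -0.0]
ft_force: [-0.0, 0.6, -0.1]
width: 0.0215
grip_force: 12.0
ee [0.5688 0.1721 0.0872] 0.02153262448875403 cap px 322.39628482972137 370 off [  1.1  -1.  -44. ]
tool units TCP to target [0.08 0.   0.  ]
```

View pics/w7.png

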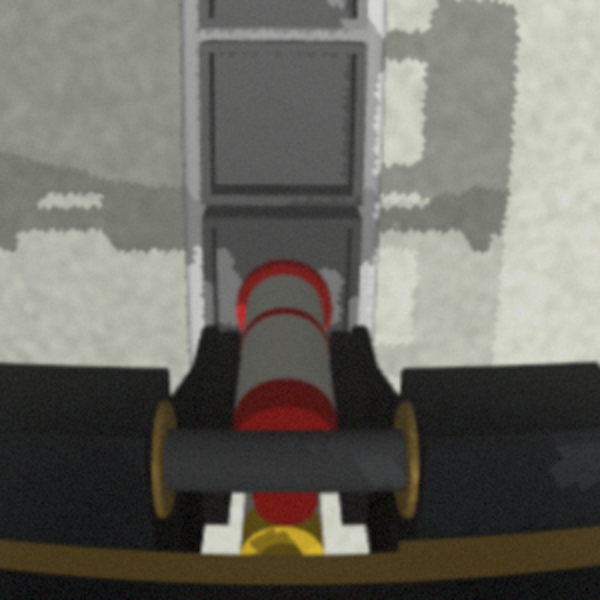

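Red's foot (x about 284) is centred across the pocket (207 to 361). It needs about 2.5 mm more along the row before I place it.

```bash
python3 -m crank '[{"claw":1,"dx":0.08,"dy":0,"dz":0,"ax":0,"ay":0,"az":0},{"claw":1,"dx":0,"dy":0,"dz":0.26,"ax":0,"ay":0,"az":0},{"claw":1,"dx":0,"dy":0,"dz":0.26,"ax":0,"ay":0,"az":0},{"claw":1,"dx":0,"dy":0,"dz":0.26,"ax":0,"ay":0,"az":0},{"claw":1,"dx":0,"dy":0,"dz":0,"ax":0,"ay":0,"az":0},{"claw":1,"dx":0,"dy":0,"dz":0,"ax":0,"ay":0,"az":0}]'
python3 -m crank '[{"claw":-0.2,"dx":0,"dy":0,"dz":0,"ax":0,"ay":0,"az":0},{"claw":-0.2,"dx":0,"dy":0,"dz":0,"ax":0,"ay":0,"az":0},{"claw":-0.2,"dx":0,"dy":0,"dz":0,"ax":0,"ay":0,"az":0},{"claw":-0.2,"dx":0,"dy":0,"dz":0,"ax":0,"ay":0,"az":0},{"claw":-0.2,"dx":0,"dy":0,"dz":0,"ax":0,"ay":0,"az":0},{"claw":-0.2,"dx":0,"dy":0,"dz":0,"ax":0,"ay":0,"az":0},{"claw":-0.2,"dx":0,"dy":0,"dz":0,"ax":0,"ay":0,"az":0},{"claw":-0.2,"dx":0,"dy":0,"dz":0,"ax":0,"ay":0,"az":0}]'
python3 -m crank '[{"claw":-0.2,"dx":0,"dy":0,"dz":-0.8,"ax":0,"ay":0,"az":0},{"claw":-0.2,"dx":0,"dy":0,"dz":-0.8,"ax":0,"ay":0,"az":0},{"claw":-0.2,"dx":0,"dy":0,"dz":-0.8,"ax":0,"ay":0,"az":0},{"claw":-0.2,"dx":0,"dy":0,"dz":-0.8,"ax":0,"ay":0,"az":0},{"claw":-0.2,"dx":0,"dy":0,"dz":-0.8,"ax":0,"ay":0,"az":0},{"claw":-0.2,"dx":0,"dy":0,"dz":0,"ax":0,"ay":0,"az":0},{"claw":-0.2,"dx":0,"dy":0,"dz":0,"ax":0,"ay":0,"az":0}]'
python3 - <<'E'
from h import *
s=r.read_state();T=Ro.from_quat(s["eef_rot"]).as_matrix()
for n,p in dict(green=(.5275,-.2080),blue=(.5630,-.2500)).items(): print(n,(T.T@(np.array([*p,.184])-s['ee_pos'])/.03).round(2))
E
```

```text
time: 17.95
ee_pos: [0.5663, 0.174, 0.0629]
eef_rot: [0.292, 0.956, -0.0, -0.001]
ft_force: [0.9, 0.1, 0.5]
width: 0.0216
grip_force: 12.0
time: 18.62
ee_pos: [0.5667, 0.1741, 0.0638]
eef_rot: [0.292, 0.956, -0.0, 0.0]
ft_force: [-0.2, 0.9, -0.5]
width: 0.0517
grip_force: 0.0
time: 19.2
ee_pos: [0.5674, 0.1744, 0.185]
eef_rot: [0.292, 0.956, 0.001, 0.001]
ft_force: [-0.6, -0.1, -1.3]
width: 0.0523
grip_force: 0.0
green [ -6.02 -11.32   0.03]
blue [ -7.78 -11.82   0.03]
```

```bash
python3 -m crank '[{"claw":-0.2,"dx":-0.43,"dy":-0.81,"dz":0,"ax":0,"ay":0,"az":0},{"claw":-0.2,"dx":-0.43,"dy":-0.81,"dz":0,"ax":0,"ay":0,"az":0},{"claw":-0.2,"dx":-0.43,"dy":-0.81,"dz":0,"ax":0,"ay":0,"az":0},{"claw":-0.2,"dx":-0.43,"dy":-0.81,"dz":0,"ax":0,"ay":0,"az":0},{"claw":-0.2,"dx":-0.43,"dy":-0.81,"dz":0,"ax":0,"ay":0,"az":0},{"claw":-0.2,"dx":-0.43,"dy":-0.81,"dz":0,"ax":0,"ay":0,"az":0},{"claw":-0.2,"dx":-0.43,"dy":-0.81,"dz":0,"ax":0,"ay":0,"az":0},{"claw":-0.2,"dx":-0.43,"dy":-0.81,"dz":0,"ax":0,"ay":0,"az":0}]'
python3 -m crank '[{"claw":-0.2,"dx":-0.43,"dy":-0.81,"dz":0,"ax":0,"ay":0,"az":0},{"claw":-0.2,"dx":-0.43,"dy":-0.81,"dz":0,"ax":0,"ay":0,"az":0},{"claw":-0.2,"dx":-0.43,"dy":-0.81,"dz":0,"ax":0,"ay":0,"az":0},{"claw":-0.2,"dx":-0.43,"dy":-0.81,"dz":0,"ax":0,"ay":0,"az":0},{"claw":-0.2,"dx":-0.43,"dy":-0.81,"dz":0,"ax":0,"ay":0,"az":0},{"claw":-0.2,"dx":-0.43,"dy":-0.81,"dz":0,"ax":0,"ay":0,"az":0},{"claw":-0.2,"dx":0,"dy":0,"dz":0,"ax":0,"ay":0,"az":0.92},{"claw":-0.2,"dx":0,"dy":0,"dz":0,"ax":0,"ay":0,"az":0.92}]'
python3 -m crank '[{"claw":-0.2,"dx":0,"dy":0,"dz":0,"ax":0,"ay":0,"az":0.92},{"claw":-0.2,"dx":0,"dy":0,"dz":0,"ax":0,"ay":0,"az":0},{"claw":-0.2,"dx":0,"dy":0,"dz":0,"ax":0,"ay":0,"az":0}]'
python3 look.py green pics/w8.png
```

```text
time: 19.87
ee_pos: [0.5429, -0.0463, 0.1826]
eef_rot: [0.292, 0.956, -0.0, -0.001]
ft_force: [0.4, -1.1, 0.3]
width: 0.0523
grip_force: 0.0
time: 20.53
ee_pos: [0.5253, -0.2113, 0.1821]
eef_rot: [0.386, 0.922, -0.0, -0.001]
ft_force: [0.0, 0.8, 0.3]
width: 0.052
grip_force: 0.0
time: 20.78
ee_pos: [0.5262, -0.2088, 0.1829]
eef_rot: [0.425, 0.905, -0.0, -0.001]
ft_force: [0.2, 0.2, -0.5]
width: 0.0521
grip_force: 0.0
ee [ 0.5262 -0.2088  0.1829] width 0.0521 expect [324. 257.]
[ 297  200   57   69 2543] (np.float64(325.0), np.float64(256.75)) [ 0.5266 -0.2079  0.107 ] tool mm [ 0.4  0.9 75.9]
```

View pics/w8.png

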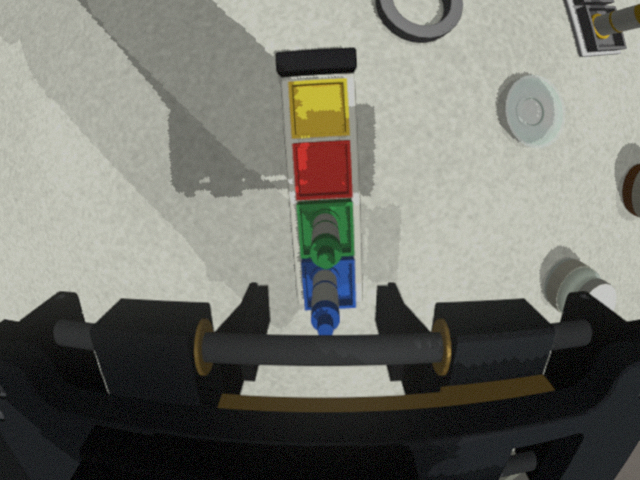

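Green's cap at (326,257) is on the TCP. I'll grip green.

```bash
python3 -m crank '[{"claw":-0.2,"dx":0,"dy":0,"dz":0.8,"ax":0,"ay":0,"az":0},{"claw":-0.2,"dx":0,"dy":0,"dz":0.85,"ax":0,"ay":0,"az":0},{"claw":-0.2,"dx":0,"dy":0,"dz":0.85,"ax":0,"ay":0,"az":0},{"claw":-0.2,"dx":0,"dy":0,"dz":0.85,"ax":0,"ay":0,"az":0},{"claw":-0.2,"dx":0,"dy":0,"dz":0.63,"ax":0,"ay":0,"az":0},{"claw":-0.2,"dx":0,"dy":0,"dz":0,"ax":0,"ay":0,"az":0}]'
python3 -m crank '[{"claw":1,"dx":0,"dy":0,"dz":0,"ax":0,"ay":0,"az":0},{"claw":1,"dx":0,"dy":0,"dz":0,"ax":0,"ay":0,"az":0},{"claw":1,"dx":0,"dy":0,"dz":0,"ax":0,"ay":0,"az":0},{"claw":1,"dx":0,"dy":0,"dz":0,"ax":0,"ay":0,"az":0},{"claw":1,"dx":0,"dy":0,"dz":0,"ax":0,"ay":0,"az":0},{"claw":1,"dx":0,"dy":0,"dz":0,"ax":0,"ay":0,"az":0},{"claw":1,"dx":0,"dy":0,"dz":0,"ax":0,"ay":0,"az":0},{"claw":1,"dx":0,"dy":0,"dz":0,"ax":0,"ay":0,"az":0}]' 12
python3 -m crank '[{"claw":1,"dx":0,"dy":0,"dz":-0.5,"ax":0,"ay":0,"az":0},{"claw":1,"dx":0,"dy":0,"dz":-0.7,"ax":0,"ay":0,"az":0},{"claw":1,"dx":0,"dy":0,"dz":-0.8,"ax":0,"ay":0,"az":0},{"claw":1,"dx":0,"dy":0,"dz":-0.8,"ax":0,"ay":0,"az":0},{"claw":1,"dx":0,"dy":0,"dz":-0.7,"ax":0,"ay":0,"az":0},{"claw":1,"dx":0,"dy":0,"dz":-0.5,"ax":0,"ay":0,"az":-0.92},{"claw":1,"dx":0,"dy":0,"dz":0,"ax":0,"ay":0,"az":-0.92},{"claw":1,"dx":0,"dy":0,"dz":0,"ax":0,"ay":0,"az":-0.92}]'
python3 held.py green "(.5238,.2026)"
```

```text
time: 21.33
ee_pos: [0.524, -0.2081, 0.0603]
eef_rot: [0.425, 0.905, -0.0, -0.003]
ft_force: [-1.0, 0.2, 0.1]
width: 0.0524
grip_force: 0.0
time: 22.0
ee_pos: [0.527, -0.2092, 0.065]
eef_rot: [0.427, 0.904, -0.0, 0.001]
ft_force: [-0.0, 0.9, 5.0]
width: 0.0211
grip_force: 12.0
time: 22.67
ee_pos: [0.527, -0.2091, 0.1853]
eef_rot: [0.29, 0.957, -0.0, 0.001]
ft_force: [-0.2, 0.2, -0.9]
width: 0.0216
grip_force: 12.0
ee [ 0.527  -0.2091  0.1853] 0.021580541724351143 cap px 321.8242811501597 368 off [  2.   -1.2 -44. ]
tool units TCP to target [ 7.700e+00  1.136e+01 -1.000e-02]
```

```bash
python3 -m crank '[{"claw":1,"dx":0.51,"dy":0.757,"dz":0,"ax":0,"ay":0,"az":0},{"claw":1,"dx":0.51,"dy":0.757,"dz":0,"ax":0,"ay":0,"az":0},{"claw":1,"dx":0.51,"dy":0.757,"dz":0,"ax":0,"ay":0,"az":0},{"claw":1,"dx":0.51,"dy":0.757,"dz":0,"ax":0,"ay":0,"az":0},{"claw":1,"dx":0.51,"dy":0.757,"dz":0,"ax":0,"ay":0,"az":0},{"claw":1,"dx":0.51,"dy":0.757,"dz":0,"ax":0,"ay":0,"az":0},{"claw":1,"dx":0.51,"dy":0.757,"dz":0,"ax":0,"ay":0,"az":0},{"claw":1,"dx":0.51,"dy":0.757,"dz":0,"ax":0,"ay":0,"az":0}]'
python3 -m crank '[{"claw":1,"dx":0.51,"dy":0.757,"dz":0,"ax":0,"ay":0,"az":0},{"claw":1,"dx":0.51,"dy":0.757,"dz":0,"ax":0,"ay":0,"az":0},{"claw":1,"dx":0.51,"dy":0.757,"dz":0,"ax":0,"ay":0,"az":0},{"claw":1,"dx":0.51,"dy":0.757,"dz":0,"ax":0,"ay":0,"az":0},{"claw":1,"dx":0.51,"dy":0.757,"dz":0,"ax":0,"ay":0,"az":0},{"claw":1,"dx":0.51,"dy":0.757,"dz":0,"ax":0,"ay":0,"az":0},{"claw":1,"dx":0.51,"dy":0.757,"dz":0,"ax":0,"ay":0,"az":0},{"claw":1,"dx":0,"dy":0,"dz":0,"ax":0,"ay":0,"az":0}]'
python3 -m crank '[{"claw":1,"dx":0,"dy":0,"dz":0.6,"ax":0,"ay":0,"az":0},{"claw":1,"dx":0,"dy":0,"dz":0.8,"ax":0,"ay":0,"az":0},{"claw":1,"dx":0,"dy":0,"dz":0.8,"ax":0,"ay":0,"az":0},{"claw":1,"dx":0,"dy":0,"dz":0.6,"ax":0,"ay":0,"az":0},{"claw":1,"dx":0,"dy":0,"dz":0.4,"ax":0,"ay":0,"az":0},{"claw":1,"dx":0,"dy":0,"dz":0,"ax":0,"ay":0,"az":0},{"claw":1,"dx":0,"dy":0,"dz":0,"ax":0,"ay":0,"az":0}]'
python3 held.py green "(.5238,.2026)"
python3 - <<'E'
from h import *
w,H,s=wcam();cv2.imwrite("pics/w9.png",cv2.resize(w["color"][120:420,180:480,::-1],None,fx=2,fy=2))
E
```

```text
time: 23.38
ee_pos: [0.526, 0.0113, 0.1841]
eef_rot: [0.293, 0.956, -0.0, -0.0]
ft_force: [0.9, -0.4, -0.8]
width: 0.0215
grip_force: 12.0
time: 24.05
ee_pos: [0.5245, 0.2079, 0.1843]
eef_rot: [0.29, 0.957, 0.001, -0.001]
ft_force: [-0.6, 0.3, -1.0]
width: 0.0215
grip_force: 12.0
time: 24.63
ee_pos: [0.5263, 0.2017, 0.0884]
eef_rot: [0.292, 0.956, -0.0, -0.0]
ft_force: [0.5, 0.1, 0.3]
width: 0.0215
grip_force: 12.0
ee [0.5263 0.2017 0.0884] 0.021513960401806847 cap px 321.465625 369 off [  1.5  -1.3 -44. ]
tool units TCP to target [ 0.08 -0.02  0.  ]
```

View pics/w9.png

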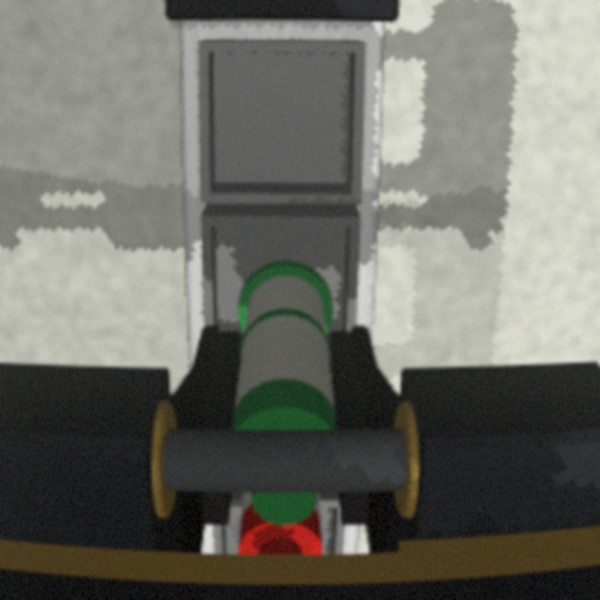

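Green's foot (x about 285, far edge at 262) is centred across the pocket. It needs about 3 mm more along the row.

```bash
python3 -m crank '[{"claw":1,"dx":0.1,"dy":0,"dz":0,"ax":0,"ay":0,"az":0},{"claw":1,"dx":0,"dy":0,"dz":0.27,"ax":0,"ay":0,"az":0},{"claw":1,"dx":0,"dy":0,"dz":0.27,"ax":0,"ay":0,"az":0},{"claw":1,"dx":0,"dy":0,"dz":0.25,"ax":0,"ay":0,"az":0},{"claw":1,"dx":0,"dy":0,"dz":0,"ax":0,"ay":0,"az":0},{"claw":1,"dx":0,"dy":0,"dz":0,"ax":0,"ay":0,"az":0}]'
python3 -m crank '[{"claw":-0.2,"dx":0,"dy":0,"dz":0,"ax":0,"ay":0,"az":0},{"claw":-0.2,"dx":0,"dy":0,"dz":0,"ax":0,"ay":0,"az":0},{"claw":-0.2,"dx":0,"dy":0,"dz":0,"ax":0,"ay":0,"az":0},{"claw":-0.2,"dx":0,"dy":0,"dz":0,"ax":0,"ay":0,"az":0},{"claw":-0.2,"dx":0,"dy":0,"dz":0,"ax":0,"ay":0,"az":0},{"claw":-0.2,"dx":0,"dy":0,"dz":0,"ax":0,"ay":0,"az":0},{"claw":-0.2,"dx":0,"dy":0,"dz":0,"ax":0,"ay":0,"az":0},{"claw":-0.2,"dx":0,"dy":0,"dz":0,"ax":0,"ay":0,"az":0}]'
python3 -m crank '[{"claw":-0.2,"dx":0,"dy":0,"dz":-0.8,"ax":0,"ay":0,"az":0},{"claw":-0.2,"dx":0,"dy":0,"dz":-0.8,"ax":0,"ay":0,"az":0},{"claw":-0.2,"dx":0,"dy":0,"dz":-0.8,"ax":0,"ay":0,"az":0},{"claw":-0.2,"dx":0,"dy":0,"dz":-0.8,"ax":0,"ay":0,"az":0},{"claw":-0.2,"dx":0,"dy":0,"dz":-0.8,"ax":0,"ay":0,"az":0},{"claw":-0.2,"dx":0,"dy":0,"dz":0,"ax":0,"ay":0,"az":0},{"claw":-0.2,"dx":0,"dy":0,"dz":0,"ax":0,"ay":0,"az":0}]'
python3 - <<'E'
from h import *
s=r.read_state();T=Ro.from_quat(s["eef_rot"]).as_matrix()
for n,p in dict(blue=(.5622,-.2500)).items(): print(n,(T.T@(np.array([*p,.184])-s['ee_pos'])/.03).round(2))
E
```

```text
time: 25.23
ee_pos: [0.5235, 0.2033, 0.0638]
eef_rot: [0.292, 0.956, -0.0, -0.0]
ft_force: [-0.5, -0.1, -1.2]
width: 0.0216
grip_force: 12.0
time: 25.9
ee_pos: [0.5239, 0.2034, 0.0646]
eef_rot: [0.292, 0.956, -0.0, 0.0]
ft_force: [-0.6, 0.3, 0.2]
width: 0.0518
grip_force: 0.0
time: 26.48
ee_pos: [0.5246, 0.2037, 0.1858]
eef_rot: [0.292, 0.956, 0.001, 0.001]
ft_force: [-0.4, -0.2, 0.1]
width: 0.0525
grip_force: 0.0
blue [ -9.49 -11.84   0.06]
```

```bash
python3 -m crank '[{"claw":-0.2,"dx":-0.593,"dy":-0.74,"dz":0,"ax":0,"ay":0,"az":0},{"claw":-0.2,"dx":-0.593,"dy":-0.74,"dz":0,"ax":0,"ay":0,"az":0},{"claw":-0.2,"dx":-0.593,"dy":-0.74,"dz":0,"ax":0,"ay":0,"az":0},{"claw":-0.2,"dx":-0.593,"dy":-0.74,"dz":0,"ax":0,"ay":0,"az":0},{"claw":-0.2,"dx":-0.593,"dy":-0.74,"dz":0,"ax":0,"ay":0,"az":0},{"claw":-0.2,"dx":-0.593,"dy":-0.74,"dz":0,"ax":0,"ay":0,"az":0},{"claw":-0.2,"dx":-0.593,"dy":-0.74,"dz":0,"ax":0,"ay":0,"az":0},{"claw":-0.2,"dx":-0.593,"dy":-0.74,"dz":0,"ax":0,"ay":0,"az":0}]'
python3 -m crank '[{"claw":-0.2,"dx":-0.593,"dy":-0.74,"dz":0,"ax":0,"ay":0,"az":0},{"claw":-0.2,"dx":-0.593,"dy":-0.74,"dz":0,"ax":0,"ay":0,"az":0},{"claw":-0.2,"dx":-0.593,"dy":-0.74,"dz":0,"ax":0,"ay":0,"az":0},{"claw":-0.2,"dx":-0.593,"dy":-0.74,"dz":0,"ax":0,"ay":0,"az":0},{"claw":-0.2,"dx":-0.593,"dy":-0.74,"dz":0,"ax":0,"ay":0,"az":0},{"claw":-0.2,"dx":-0.593,"dy":-0.74,"dz":0,"ax":0,"ay":0,"az":0},{"claw":-0.2,"dx":-0.593,"dy":-0.74,"dz":0,"ax":0,"ay":0,"az":0},{"claw":-0.2,"dx":-0.593,"dy":-0.74,"dz":0,"ax":0,"ay":0,"az":0}]'
python3 -m crank '[{"claw":-0.2,"dx":0,"dy":0,"dz":0,"ax":0,"ay":0,"az":0.92},{"claw":-0.2,"dx":0,"dy":0,"dz":0,"ax":0,"ay":0,"az":0.92},{"claw":-0.2,"dx":0,"dy":0,"dz":0,"ax":0,"ay":0,"az":0.92},{"claw":-0.2,"dx":0,"dy":0,"dz":0,"ax":0,"ay":0,"az":0},{"claw":-0.2,"dx":0,"dy":0,"dz":0,"ax":0,"ay":0,"az":0}]'
python3 look.py blue
```

```text
time: 27.15
ee_pos: [0.5422, -0.0249, 0.1835]
eef_rot: [0.292, 0.956, -0.0, -0.001]
ft_force: [0.8, 1.0, -0.1]
width: 0.0524
grip_force: 0.0
time: 27.82
ee_pos: [0.5611, -0.2516, 0.1832]
eef_rot: [0.292, 0.956, -0.0, -0.001]
ft_force: [0.3, 0.9, -0.1]
width: 0.0523
grip_force: 0.0
time: 28.23
ee_pos: [0.5613, -0.25, 0.1836]
eef_rot: [0.425, 0.905, -0.0, -0.001]
ft_force: [0.1, 0.2, -0.2]
width: 0.0525
grip_force: 0.0
ee [ 0.5613 -0.25    0.1836] width 0.0525 expect [324. 257.]
[ 300  197   57   70 2769] (np.float64(324.0), np.float64(255.65)) [ 0.5609 -0.2491  0.107 ] tool mm [ 0.9  0.3 76.6]
```

```bash
python3 -m crank '[{"claw":-0.2,"dx":0.03,"dy":0,"dz":0.8,"ax":0,"ay":0,"az":0},{"claw":-0.2,"dx":0,"dy":0,"dz":0.85,"ax":0,"ay":0,"az":0},{"claw":-0.2,"dx":0,"dy":0,"dz":0.85,"ax":0,"ay":0,"az":0},{"claw":-0.2,"dx":0,"dy":0,"dz":0.85,"ax":0,"ay":0,"az":0},{"claw":-0.2,"dx":0,"dy":0,"dz":0.65,"ax":0,"ay":0,"az":0},{"claw":-0.2,"dx":0,"dy":0,"dz":0,"ax":0,"ay":0,"az":0}]'
python3 -m crank '[{"claw":1,"dx":0,"dy":0,"dz":0,"ax":0,"ay":0,"az":0},{"claw":1,"dx":0,"dy":0,"dz":0,"ax":0,"ay":0,"az":0},{"claw":1,"dx":0,"dy":0,"dz":0,"ax":0,"ay":0,"az":0},{"claw":1,"dx":0,"dy":0,"dz":0,"ax":0,"ay":0,"az":0},{"claw":1,"dx":0,"dy":0,"dz":0,"ax":0,"ay":0,"az":0},{"claw":1,"dx":0,"dy":0,"dz":0,"ax":0,"ay":0,"az":0},{"claw":1,"dx":0,"dy":0,"dz":0,"ax":0,"ay":0,"az":0},{"claw":1,"dx":0,"dy":0,"dz":0,"ax":0,"ay":0,"az":0}]' 12
python3 -m crank '[{"claw":1,"dx":0,"dy":0,"dz":-0.5,"ax":0,"ay":0,"az":0},{"claw":1,"dx":0,"dy":0,"dz":-0.7,"ax":0,"ay":0,"az":0},{"claw":1,"dx":0,"dy":0,"dz":-0.8,"ax":0,"ay":0,"az":0},{"claw":1,"dx":0,"dy":0,"dz":-0.8,"ax":0,"ay":0,"az":0},{"claw":1,"dx":0,"dy":0,"dz":-0.7,"ax":0,"ay":0,"az":0},{"claw":1,"dx":0,"dy":0,"dz":-0.5,"ax":0,"ay":0,"az":-0.92},{"claw":1,"dx":0,"dy":0,"dz":0,"ax":0,"ay":0,"az":-0.92},{"claw":1,"dx":0,"dy":0,"dz":0,"ax":0,"ay":0,"az":-0.92}]'
python3 held.py blue "(.4807,.2316)"
```

```text
time: 28.78
ee_pos: [0.5585, -0.2486, 0.0601]
eef_rot: [0.425, 0.905, -0.0, -0.003]
ft_force: [-1.5, 0.1, -0.6]
width: 0.0521
grip_force: 0.0
time: 29.45
ee_pos: [0.5616, -0.2497, 0.0653]
eef_rot: [0.427, 0.904, -0.0, 0.001]
ft_force: [0.6, 1.2, 5.4]
width: 0.0216
grip_force: 12.0
time: 30.12
ee_pos: [0.5616, -0.2496, 0.1858]
eef_rot: [0.29, 0.957, -0.0, 0.001]
ft_force: [0.1, -0.1, -0.9]
width: 0.0217
grip_force: 12.0
ee [ 0.5616 -0.2496  0.1858] 0.021691343397286317 cap px 320.87 368 off [  2.   -1.6 -44. ]
tool units TCP to target [11.14 11.85 -0.02]
```

```bash
python3 -m crank '[{"claw":1,"dx":0.617,"dy":0.658,"dz":0,"ax":0,"ay":0,"az":0},{"claw":1,"dx":0.617,"dy":0.658,"dz":0,"ax":0,"ay":0,"az":0},{"claw":1,"dx":0.617,"dy":0.658,"dz":0,"ax":0,"ay":0,"az":0},{"claw":1,"dx":0.617,"dy":0.658,"dz":0,"ax":0,"ay":0,"az":0},{"claw":1,"dx":0.617,"dy":0.658,"dz":0,"ax":0,"ay":0,"az":0},{"claw":1,"dx":0.617,"dy":0.658,"dz":0,"ax":0,"ay":0,"az":0},{"claw":1,"dx":0.617,"dy":0.658,"dz":0,"ax":0,"ay":0,"az":0},{"claw":1,"dx":0.617,"dy":0.658,"dz":0,"ax":0,"ay":0,"az":0}]'
python3 -m crank '[{"claw":1,"dx":0.617,"dy":0.658,"dz":0,"ax":0,"ay":0,"az":0},{"claw":1,"dx":0.617,"dy":0.658,"dz":0,"ax":0,"ay":0,"az":0},{"claw":1,"dx":0.617,"dy":0.658,"dz":0,"ax":0,"ay":0,"az":0},{"claw":1,"dx":0.617,"dy":0.658,"dz":0,"ax":0,"ay":0,"az":0},{"claw":1,"dx":0.617,"dy":0.658,"dz":0,"ax":0,"ay":0,"az":0},{"claw":1,"dx":0.617,"dy":0.658,"dz":0,"ax":0,"ay":0,"az":0},{"claw":1,"dx":0.617,"dy":0.658,"dz":0,"ax":0,"ay":0,"az":0},{"claw":1,"dx":0.617,"dy":0.658,"dz":0,"ax":0,"ay":0,"az":0}]'
python3 -m crank '[{"claw":1,"dx":0.617,"dy":0.658,"dz":0,"ax":0,"ay":0,"az":0},{"claw":1,"dx":0.617,"dy":0.658,"dz":0,"ax":0,"ay":0,"az":0},{"claw":1,"dx":0,"dy":0,"dz":0,"ax":0,"ay":0,"az":0},{"claw":1,"dx":0,"dy":0,"dz":0,"ax":0,"ay":0,"az":0}]'
python3 -m crank '[{"claw":1,"dx":0,"dy":0,"dz":0.6,"ax":0,"ay":0,"az":0},{"claw":1,"dx":0,"dy":0,"dz":0.8,"ax":0,"ay":0,"az":0},{"claw":1,"dx":0,"dy":0,"dz":0.8,"ax":0,"ay":0,"az":0},{"claw":1,"dx":0,"dy":0,"dz":0.6,"ax":0,"ay":0,"az":0},{"claw":1,"dx":0,"dy":0,"dz":0.4,"ax":0,"ay":0,"az":0},{"claw":1,"dx":0,"dy":0,"dz":0,"ax":0,"ay":0,"az":0},{"claw":1,"dx":0,"dy":0,"dz":0,"ax":0,"ay":0,"az":0}]'
python3 held.py blue "(.4807,.2316)"
python3 - <<'E'
from h import *
w,H,s=wcam();cv2.imwrite("pics/w10.png",cv2.resize(w["color"][120:420,180:480,::-1],None,fx=2,fy=2))
E
```

```text
time: 30.83
ee_pos: [0.5258, -0.0346, 0.1844]
eef_rot: [0.293, 0.956, -0.0, -0.0]
ft_force: [0.7, 0.1, -0.6]
width: 0.0214
grip_force: 12.0
time: 31.5
ee_pos: [0.4913, 0.179, 0.1845]
eef_rot: [0.293, 0.956, -0.0, -0.0]
ft_force: [0.7, 0.1, 0.3]
width: 0.0215
grip_force: 12.0
time: 31.83
ee_pos: [0.4823, 0.2328, 0.1844]
eef_rot: [0.291, 0.957, 0.0, -0.0]
ft_force: [-0.2, -1.3, -1.0]
width: 0.0216
grip_force: 12.0
time: 32.42
ee_pos: [0.4833, 0.2306, 0.0887]
eef_rot: [0.293, 0.956, -0.0, -0.0]
ft_force: [-0.4, 0.5, 0.7]
width: 0.0212
grip_force: 12.0
ee [0.4833 0.2306 0.0887] 0.021235410447973557 cap px 321.0369230769231 369 off [  1.5  -1.5 -44. ]
tool units TCP to target [ 0.09 -0.02  0.  ]
```

View pics/w10.png

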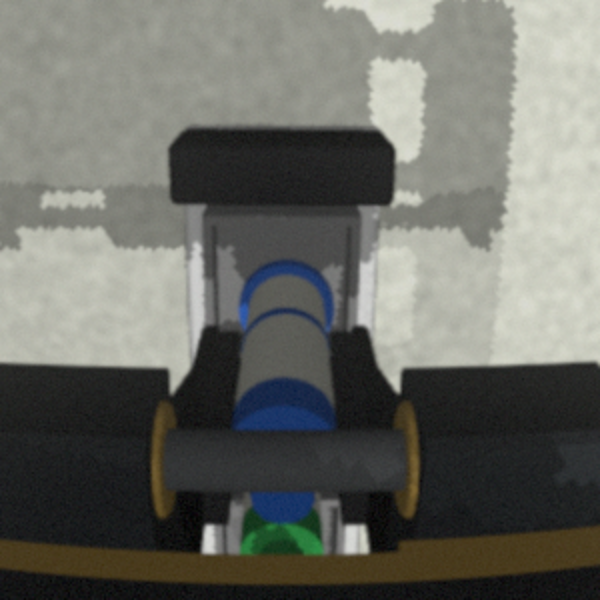

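Blue is over the pocket by the block, with its foot at x about 286 and the pocket spanning 205 to 360. I'll make the same 3 mm correction, place it and retreat upward.

```bash
python3 -m crank '[{"claw":1,"dx":0.09,"dy":0,"dz":0,"ax":0,"ay":0,"az":0},{"claw":1,"dx":0,"dy":0,"dz":0.27,"ax":0,"ay":0,"az":0},{"claw":1,"dx":0,"dy":0,"dz":0.27,"ax":0,"ay":0,"az":0},{"claw":1,"dx":0,"dy":0,"dz":0.25,"ax":0,"ay":0,"az":0},{"claw":1,"dx":0,"dy":0,"dz":0,"ax":0,"ay":0,"az":0},{"claw":1,"dx":0,"dy":0,"dz":0,"ax":0,"ay":0,"az":0}]'
python3 -m crank '[{"claw":-0.2,"dx":0,"dy":0,"dz":0,"ax":0,"ay":0,"az":0},{"claw":-0.2,"dx":0,"dy":0,"dz":0,"ax":0,"ay":0,"az":0},{"claw":-0.2,"dx":0,"dy":0,"dz":0,"ax":0,"ay":0,"az":0},{"claw":-0.2,"dx":0,"dy":0,"dz":0,"ax":0,"ay":0,"az":0},{"claw":-0.2,"dx":0,"dy":0,"dz":0,"ax":0,"ay":0,"az":0},{"claw":-0.2,"dx":0,"dy":0,"dz":0,"ax":0,"ay":0,"az":0},{"claw":-0.2,"dx":0,"dy":0,"dz":0,"ax":0,"ay":0,"az":0},{"claw":-0.2,"dx":0,"dy":0,"dz":0,"ax":0,"ay":0,"az":0}]'
python3 -m crank '[{"claw":-0.2,"dx":0,"dy":0,"dz":-0.8,"ax":0,"ay":0,"az":0},{"claw":-0.2,"dx":0,"dy":0,"dz":-0.8,"ax":0,"ay":0,"az":0},{"claw":-0.2,"dx":0,"dy":0,"dz":-0.8,"ax":0,"ay":0,"az":0},{"claw":-0.2,"dx":0,"dy":0,"dz":-0.8,"ax":0,"ay":0,"az":0},{"claw":-0.2,"dx":0,"dy":0,"dz":-0.8,"ax":0,"ay":0,"az":0},{"claw":-0.2,"dx":0,"dy":0,"dz":-0.8,"ax":0,"ay":0,"az":0},{"claw":-0.2,"dx":0,"dy":0,"dz":0,"ax":0,"ay":0,"az":0}]'
python3 -m crank '[{"claw":-0.2,"dx":0,"dy":-0.9,"dz":0,"ax":0,"ay":0,"az":0},{"claw":-0.2,"dx":0,"dy":-0.9,"dz":0,"ax":0,"ay":0,"az":0},{"claw":-0.2,"dx":0,"dy":-0.9,"dz":0,"ax":0,"ay":0,"az":0},{"claw":-0.2,"dx":0,"dy":-0.9,"dz":0,"ax":0,"ay":0,"az":0},{"claw":-0.2,"dx":0,"dy":-0.9,"dz":0,"ax":0,"ay":0,"az":0},{"claw":-0.2,"dx":0,"dy":-0.9,"dz":0,"ax":0,"ay":0,"az":0},{"claw":-0.2,"dx":0,"dy":0,"dz":0,"ax":0,"ay":0,"az":0},{"claw":-0.2,"dx":0,"dy":0,"dz":0,"ax":0,"ay":0,"az":0}]'
python3 - <<'E'
from h import *
c=r.camera("scene")
a=cv2.resize(c["color"][180:290,360:460,::-1],None,fx=4,fy=4)
cv2.imwrite("pics/s9.png",a)
E
```

```text
time: 33.02
ee_pos: [0.4806, 0.2327, 0.0641]
eef_rot: [0.292, 0.956, -0.0, -0.0]
ft_force: [-0.7, 0.1, 0.1]
width: 0.0215
grip_force: 12.0
time: 33.68
ee_pos: [0.4809, 0.2328, 0.065]
eef_rot: [0.292, 0.956, -0.0, 0.0]
ft_force: [0.6, -0.1, 0.3]
width: 0.0514
grip_force: 0.0
time: 34.27
ee_pos: [0.4824, 0.2341, 0.2134]
eef_rot: [0.292, 0.956, 0.002, 0.002]
ft_force: [0.5, 1.5, 0.4]
width: 0.0522
grip_force: 0.0
time: 34.93
ee_pos: [0.3903, 0.0972, 0.209]
eef_rot: [0.293, 0.956, -0.001, 0.001]
ft_force: [-0.5, 0.2, 0.2]
width: 0.0521
grip_force: 0.0
```

View pics/s9.png

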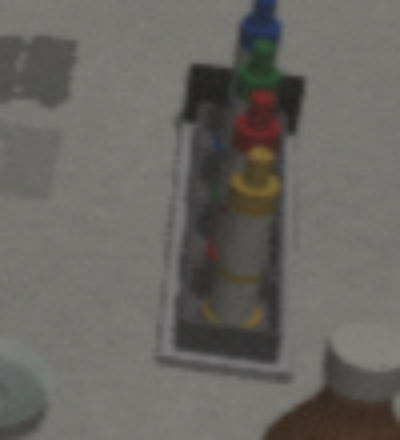

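All four cartridges stand upright in the magazine, in the order yellow, red, green, blue toward the block. The gripper is clear of everything.

```bash
python3 -c "from bench import r;print(r.close_job())"
```

```text
the job is handed in; nothing more can be done
None
```

All four cartridges stand upright and released in the magazine in reverse order (yellow farthest from the block, then red, green, and blue next to it), and I handed the job in at about 35 s on the robot's clock; no verdict came back.

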